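# Serve three walnuts from the nut dispenser

### The job

Set the glass dish lengthwise under the spout of the nut dispenser, in line with the chute so that it will catch what comes out, then turn the dispenser's black paddle knob clockwise (its top moving towards the spout side) by exactly three clicks, so that three walnuts drop into the dish and no more. Let the knob rest in its third click, and leave the dish with the nuts standing upright under the spout and the other things on the shelf where they are.

Things in the scene. Friction and masses are not known exactly. Their poses are not given: they have to be found in the camera images.
- dispenser: Gravity nut dispenser, screwed down, 450 mm tall: black steel foot plate (6 mm thick, x = -10 to +105 mm, 110 mm wide) and upright behind, drum with clear magazine above, white chute below. Origin: on the work surface straight under the middle of the drum; x points away from the spout (spout side is -x), y along the axle to the knob side, z up.
- drum_centre (a point): Middle of the drum, 200 mm above the dispenser's origin. The drum lies on its side, axle along y, outer radius 54 mm, y = -25 to +25 mm; inside turns a four-pocket paddle wheel, one walnut to a pocket. The upright behind (x = 64 to 72 mm, 44 mm wide) is 300 mm tall.
- magazine_top (a point): Middle of the top of the clear square magazine, 435 mm above the dispenser's origin (its lid and lid button reach 461 mm); 44 mm wide in x and y, it rises straight up from the drum and holds the walnuts in single file.
- spout_lip (a point): Middle of the chute's lower front edge (the spout), 79 mm above the work surface and 61 mm out from the dispenser's origin along its -x. The chute is 50 mm wide and falls 29 degrees towards -x; its two cheeks reach past the lip, to 71 mm out from the origin, at heights up to 132 mm.
- dish_place (a point): Point on the work surface 125 mm out from the dispenser's origin along its -x: a good place for the middle of the dish, its length along x. Nuts roll off the lip and land 20 to 90 mm beyond it, so 25 mm or so either way still does. The near end of the dish then stands under the lip.
- boss_face (a point): Middle of the outer face of the round white boss (radius 30 mm) that stands 30 mm out of the drum's knob side, to y = 55 mm, and holds the click detent. Past the half-way angle of a quarter turn the detent pulls the knob on by itself into the next rest; let go before half-way, it springs back. The knob is balanced and does not run on.
- knob_axis (a point): Point on the knob's turning axis, half-way through the depth of its blade: x = 0, y = 85 mm, z = 200 mm in the dispenser's frame (does not turn). The knob is a black flat two-ended blade, 104 mm end to end, 12 mm thick, ends rounded, 30 mm deep along the axis (y = 70 to 100 mm), on a hub of radius 13 mm and an axle of radius 9 mm. Fingertips do not slide easily on it.
- knob_tip (a point): Point 52 mm from the axis, the middle of one end of the knob's blade; it turns with the knob. At the start this is the upper end, leaning 45 degrees to the spout side. At each rest the blade slants 45 degrees: at 0 and 3.14 from upper spout side to lower far side, at 1.57 and 4.71 from upper far side to lower spout side.
- knob (a joint): Angle (rad) of the paddle knob: 0 at the start, growing as it turns clockwise for someone facing the knob, its top going to the spout side (-x). A spring detent holds it at each quarter turn (1.571, 3.142, 4.712, 6.283); leaving a rest takes up to 0.23 N m (6 N at 40 mm from the axis). One click drops one walnut. It can be turned past three clicks.
- dish: Clear glass dish, an open rectangular box 150 mm long (x) x 64 mm wide (y) x 42 mm high, walls and floor 5 mm, about 250 g; at first it stands on the grey mat. Origin: centre of its underside; z up.
- mat: Grey silicone mat, 200 x 150 x 3 mm, lying flat and fixed; origin at the centre of its underside.
- walnut1: Walnut, a 34 mm ball, 12 g; origin at its centre. It lies in the wheel's pocket on the spout side and comes out at the first click.
- walnut2: Walnut like the first, in the top pocket of the wheel; comes out at the second click.
- walnut3: Walnut like the first, lowest in the magazine; comes out at the third click.
- walnut4: Walnut like the first, next in the magazine; must stay inside (three more lie above it).
- charger: White portable charger with a hinged lid (shut), 98 x 66 x 41 mm; bystander. Origin: centre of its underside.
- dryer: Beige plastic hearing-aid dryer, a round lidded pot 94 mm across, 88 mm high; bystander. Origin: centre of its underside.
- pencup: Bamboo pen cup 76 mm across, 100 mm high, with a steel spring clip on its rim and pens to 155 mm; bystander. Origin: centre of its underside.
- spectacle_case: Dark spectacle case 60 x 158 x 41 mm; bystander. Origin: centre of its underside.
- swab_jar: Glass jar with an aluminium cap, 64 mm across, 85 mm high; bystander. Origin: centre of its underside.
- brush: Small grey cleaning brush, 130 mm long, lying flat; bystander.
Not all that is in view belongs to the job. What is shaped like the dish but turquoise is not meant.

How it is judged (in metres and radians):
On the way:
1. The dish stands upright on the work surface under the spout, in line with the chute, before the knob is turned (x of dish in the frame of dispenser between -0.17 and -0.085 m and y of dish in the frame of dispenser between -0.03 and 0.03 m and height (world z) of dish below 0.006 m and angle between dish's own z axis and vertical below 0.06 rad and angle between the x axis of dish and the x axis of dispenser, either way round below 0.4 rad and value of joint knob below 0.6 rad and linear speed of dish below 0.03 m/s), for 0.2 s.
At the end, for the whole second after the job is handed in: Walnuts 1-3 at rest in the dish, walnut 4 still inside; knob at 4.71 rad (within 0.2); dish upright on the work surface, centre 85-170 mm out along the dispenser's -x, within 30 mm of its y = 0, length within 0.4 rad of the chute (x of dish in the frame of dispenser between -0.17 and -0.085 m and y of dish in the frame of dispenser between -0.03 and 0.03 m and height (world z) of dish below 0.006 m and angle between dish's own z axis and vertical below 0.06 rad and angle between the x axis of dish and the x axis of dispenser, either way round below 0.4 rad and linear speed of dish below 0.02 m/s and x of walnut1 in the frame of dish between -0.072 and 0.072 m and y of walnut1 in the frame of dish between -0.032 and 0.032 m and z of walnut1 in the frame of dish between 0.01 and 0.06 m and linear speed of each of walnut1, walnut2, walnut3 below 0.05 m/s and x of walnut2 in the frame of dish between -0.072 and 0.072 m and y of walnut2 in the frame of dish between -0.032 and 0.032 m and z of walnut2 in the frame of dish between 0.01 and 0.06 m and x of walnut3 in the frame of dish between -0.072 and 0.072 m and y of walnut3 in the frame of dish between -0.032 and 0.032 m and z of walnut3 in the frame of dish between 0.01 and 0.06 m and value of joint knob between 4.51 and 4.91 rad and velocity of joint knob below 0.1 rad/s and height (world z) of walnut4 above 0.17 m); the robot touches nothing.
It fails at once if another thing on the shelf (charger, dryer, pen cup, spectacle case, jar, brush) pushed more than 30 mm from its place (distance of any of charger, dryer, pencup, spectacle_case, swab_jar, brush from where it was at the start of the episode above 0.03 m).
It fails at once if another thing on the shelf tipped over (angle between any of charger, dryer, pencup, spectacle_case, swab_jar's own z axis and vertical above 0.5 rad).
It also fails if it takes over 72 s, if anything falls off the work surface, if the arm or the gripper's body presses on something with over 40 N, if the wrist force passes 120 N, or if a joint passes its speed limit or range.

### The arm

A 6-joint arm with a two-finger parallel gripper is mounted at the origin on the work surface. World frame = base frame: x ahead of the robot, y to its left, z up, the work surface at z = 0. Lengths are in mm, angles in rad, forces in N, time in s.
With the tool pointing down it reaches from about 350 to 875 mm from the base axis. Payload 4.2 kg.
Tool frame: the origin (TCP) lies where the fingers leave the gripper's body, on its centre line; the fingertips stand 73 mm ahead of it and the grasp point (between the pads) lies 54 mm ahead of it; z points along the fingers, y is the direction in which the jaws open and shut (so a half turn about z gives the same grasp; the last joint's range is limited). The gripper opens to 85 mm and grips with 20 to 120 N. Pads are 22 mm wide; open, the fingers measure 114 mm over their backs; the gripper's body (76 mm by 85 mm) begins 54 mm behind the grasp point. The pads swing forward as they close: fully open they stand 13 mm farther back than shut.
Start: joints at [-0.922, 0.385, 0.008, 0, -1.194, -0.259], TCP at [237.516, -578.088, 303.912] pointing down, gripper open.
Joint ranges: [-3.14, 3.14], [-1.21, 2.06], [-1.07, 1.41], [-3.16, 2.05], [-2.99, -0.16], [-3.1, 3.1]. Speed limits (rad/s): [2.79, 2.79, 3.14, 3.14, 3.14, 3.14].

### API

Orientations are given as a unit quaternion [x, y, z, w].
In Python, from bench import arm gives the robot as it stands.
- The arm moves only by the tool apply_moves, never from a script. Its argument "increments" is a list that holds one entry, the list of rows, each a list of 7 numbers: the shift along the tool's x, y, z scaled (see below), then the turn, a rotation vector about the tool's x, y, z scaled (see below), then the gripper's target within -1 to 1 (fully open at 1, half-way at 0, shut at -1). A call has 1 to 10 rows; each row is the pose to reach, as a shift and turn from the pose commanded when the call began, along the tool's axes at that moment; what a row does not reach only later rows make up. The controller multiplies each number of a shift by 100 mm and each number of a turn by 0.5 rad. A row lasts 1/10 s, in which the tool goes at most 50 mm and 8.59 degrees, less where a joint would pass 70% of its speed; a pose out of reach is approached as far as the arm can. A call with a number of a shift or a turn outside -1 to 1 is refused whole. A call with a gripper value outside its range is refused whole. The fingers move at their own pace and stop on an object; the grip force is fixed at half the most. Time passes only in rows, so rows that repeat a pose let the fingers close. It gives the time, the measured TCP pose, the force and the opening at its end, in the units of the state.
- arm.read_state(): the state, without advancing time (a new reading comes with each control period).
- arm.get_image(name): name is "scene" or "top"; returns a dict with "img" (480x640x3 uint8, red, green, blue), "fx", "fy", "cx", "cy" (pixels), "k1" (the pictures are not rectified: a ray, as slopes to the right and down, at radius r is drawn at 1 + k1 r^2 times it, then the intrinsics apply), "pose" (4x4, takes a point from camera to world coordinates). Camera axes: x right, y up, looking along -z (the intrinsics and any distortion apply to the point x, -y, -z); pixel columns grow to the right and rows downward; lengths in mm; the calibration is good to about 2 mm. A picture is of the moment at which its call begins. There is no depth.
- arm.job_done(): hands the job in, once; it reports no verdict.
Trained networks look in a picture, given as the dict that the camera call returned (one of the last four; its "shot" number tells which), for a name from the list of things; names that differ only in an ending like _2 or _b are one class to them, and where a whole thing is asked for, a point or a joint stands for the part that bears it (a point fixed in the world has none). Each returns a list of dicts, best first, with "conf" (0 to 1); they miss things now and then, are a little off and sometimes report something else, mostly with a low value. They report only what shows in the picture. A call takes as long as a camera call. They do not tell look-alikes from the thing itself.
- arm.outline_of(label, picture): "pixels" (480x640 bool, what is visible of it) and "box" ([centre column, centre row, width, height] in pixels, round what is visible of it).
- arm.mark_of(label, picture): "at" ([column, row] in pixels: a listed point, or the origin of a listed thing).
The state is a dict: "clock": time; "joints": joint angles; "joint_vel": joint speeds; "joint_efforts": joint torques, N m; "position": TCP position; "ee_rot": TCP orientation; "contact_force": force on the tool from outside, world axes, zero at the start; "wrist_torque": the same for the moment, N m; "gripper_width": finger opening in mm.
Only numpy, scipy, OpenCV 4.12 (cv2) and the standard library are available. Lean on these libraries where they do the work, as an engineer would, in place of code of your own. Each camera call takes 0.05 s, during which the arm holds its last target.

## Working session

There is one attempt and no reset: what is moved stays moved. The work goes in short steps, Python scripts to look and compute and a tool call to move; the robot and the scene stay as the last step left them, time stands still between calls to the robot, and variables do not carry over. Pictures are saved under pics/ and viewed, and the job is handed in when it is done.

Besides the shell and the picture viewer there is one more tool, called after "Request:" as name(argument=value, ...), one argument or row to a line, values as JSON. apply_moves: Moves the arm, as the interface text tells. Shifts and turns lie within -1 to 1; 1 stands for 100 mm of shift or 0.5 rad of turn. Its arguments: {"type":"object","properties":{"increments":{"type":"array"}},"required":["increments"]}

```bash
ls; mkdir -p pics
cat > h.py <<'E'
import numpy as np, cv2
from bench import arm
from scipy.spatial.transform import Rotation as R
def save(p,n): cv2.imwrite('pics/'+n,cv2.cvtColor(p['img'],cv2.COLOR_RGB2BGR))
def ray(p,uv):
    xd=(uv[0]-p['cx'])/p['fx']; yd=(uv[1]-p['cy'])/p['fy']
    K=np.eye(3); u=cv2.undistortPoints(np.array([[[xd,yd]]],float),K,np.array([p['k1'],0,0,0,0.]))[0,0]
    T=np.array(p['pose']); d=T[:3,:3]@np.array([u[0],-u[1],-1.]); return T[:3,3],d/np.linalg.norm(d)
def onz(p,uv,z):
    o,d=ray(p,uv); return o+d*(z-o[2])/d[2]
def proj(p,X):
    T=np.array(p['pose']); c=T[:3,:3].T@(np.array(X,float)-T[:3,3]); x=c[0]/-c[2]; y=-c[1]/-c[2]; s=1+p['k1']*(x*x+y*y)
    return np.array([p['cx']+p['fx']*x*s,p['cy']+p['fy']*y*s])
E
python3 - <<'E'
from h import *
s=arm.read_state(); print(s)
for n in ['scene','top']:
    p=arm.get_image(n); save(p,n+'0.png'); print(n,p['fx'],p['k1'],np.array(p['pose']).round(2).tolist())
    for l in ['dispenser','drum_centre','magazine_top','spout_lip','boss_face','knob_axis','knob_tip','dish_place','dish','mat','charger','dryer','pencup','spectacle_case','swab_jar','brush']:
        m=arm.mark_of(l,p); 
        print(l,[(np.round(q['at'],1).tolist(),round(q['conf'],2)) for q in m[:3]])
E
```

```text
pics
{'clock': 0.0, 'joints': array([-9.22398671e-01,  3.85527733e-01,  6.65115345e-03, -5.06140673e-04,
       -1.19396951e+00, -2.58622749e-01]), 'joint_vel': array([-0.00029723,  0.00034459, -0.00106933, -0.00101371, -0.00211742,
       -0.00049229]), 'joint_efforts': array([-2.02371571e-04, -3.92289913e+01,  1.88395053e+01,  4.18606773e+00,
       -4.77961570e-03, -1.21648961e-05]), 'position': array([ 237.37118266, -577.72071493,  302.84765452]), 'ee_rot': array([-1.93564416e-01,  9.81087005e-01,  1.02433385e-03, -2.37582316e-04]), 'contact_force': array([0.69054134, 0.40226481, 0.53381858]), 'wrist_torque': array([-0.05879353, -0.00904598, -0.00900689]), 'gripper_width': 85.46162364700619}
scene 562.7123048806155 -0.168025451936442 [[-0.49, -0.67, 0.56, 1376.72], [0.87, -0.37, 0.31, 475.38], [-0.0, 0.64, 0.77, 1465.48], [0.0, 0.0, 0.0, 1.0]]
dispenser [([331.8, 324.0], 0.58)]
drum_centre [([331.2, 283.4], 0.84), ([362.4, 294.4], 0.44)]
magazine_top [([334.2, 229.3], 0.95), ([341.9, 292.2], 0.68)]
spout_lip [([338.6, 293.8], 0.83), ([330.2, 321.4], 0.51)]
boss_face [([349.0, 289
[... 653 characters left out ...]
]
drum_centre [([292.6, 207.8], 0.75), ([414.6, 243.9], 0.55)]
magazine_top [([300.8, 213.1], 0.16)]
spout_lip [([295.4, 233.4], 0.8)]
boss_face [([272.7, 209.7], 0.75)]
knob_axis [([263.1, 208.9], 0.91), ([292.1, 191.7], 0.66), ([238.4, 167.6], 0.54)]
knob_tip [([258.7, 227.6], 0.78), ([459.7, 284.0], 0.4)]
dish_place [([236.8, 165.7], 0.38)]
dish [([411.0, 243.0], 0.71), ([403.2, 328.4], 0.6)]
mat [([413.1, 241.8], 0.72), ([262.4, 221.1], 0.65)]
charger [([215.6, 269.4], 0.64), ([261.2, 207.6], 0.55)]
dryer [([379.6, 163.3], 0.57)]
pencup [([428.7, 171.5], 0.82)]
spectacle_case [([192.3, 213.7], 0.95), ([238.9, 168.0], 0.47)]
swab_jar [([236.9, 168.0], 0.88)]
brush [([457.4, 286.1], 0.72)]
```

View pics/scene0.png

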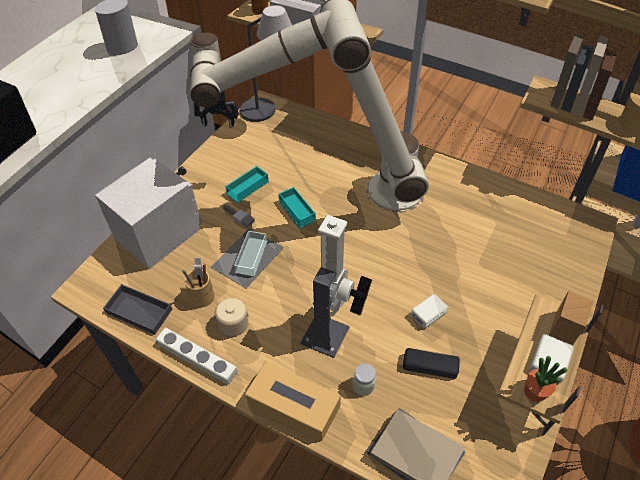

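View pics/top0.png

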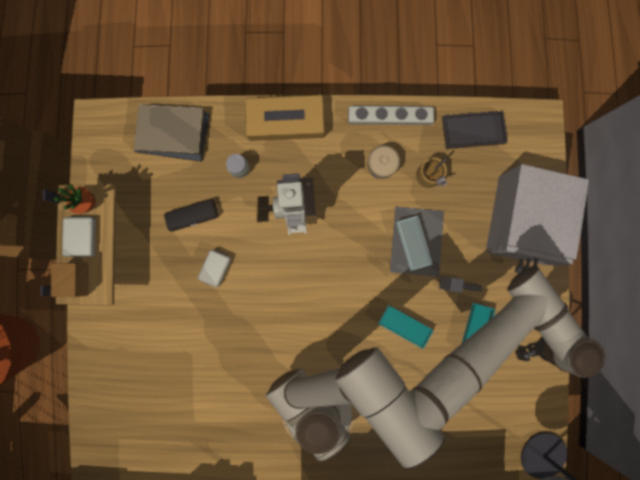

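```bash
cat > m.py <<'E'
from h import *
ps={n:arm.get_image(n) for n in ['scene','top']}
for l,z in [('dispenser',0),('drum_centre',200),('magazine_top',435),('spout_lip',79),('boss_face',200),('knob_axis',200),('knob_tip',236.8),('dish',3),('mat',0),('charger',0),('dryer',0),('pencup',0),('spectacle_case',0),('swab_jar',0),('brush',8)]:
    for n,p in ps.items():
        for q in arm.mark_of(l,p)[:3]: print(l,n,onz(p,q['at'],z).round(0)[:2],round(q['conf'],2))
for n,p in ps.items():
    x=p['img'][170:400,170:480] if n=='scene' else p['img'][140:370,170:480]
    save({'img':cv2.resize(x,None,fx=2.58,fy=2.58,interpolation=cv2.INTER_CUBIC)},n+'0z.png')
E
python3 m.py
```

```text
dispenser scene [598.  51.] 0.84
dispenser top [602.  57.] 0.72
drum_centre top [598.  72.] 0.85
drum_centre top [ 387. -380.] 0.17
magazine_top scene [594.  62.] 0.75
magazine_top top [598.  60.] 0.89
magazine_top top [ 644. -253.] 0.48
spout_lip scene [539.  46.] 0.78
spout_lip top [540.  67.] 0.61
boss_face scene [586. 114.] 0.94
boss_face top [599. 123.] 0.7
knob_axis scene [589. 145.] 0.95
knob_axis top [599. 152.] 0.74
knob_tip scene [564. 148.] 0.63
knob_tip top [552. 153.] 0.89
dish scene [ 262. -477.] 0.93
dish scene [ 251. -270.] 0.87
dish scene [ 507. -292.] 0.79
dish top [ 255. -262.] 0.8
dish top [ 508. -291.] 0.65
dish top [ 247. -473.] 0.57
mat top [568. 171.] 0.64
mat top [ 511. -296.] 0.61
mat top [623.  70.] 0.5
charger scene [439. 306.] 0.75
charger scene [ 400. -432.] 0.64
charger top [427. 309.] 0.85
dryer scene [ 749. -189.] 0.78
dryer scene [474.  96.] 0.57
dryer scene [477.   2.] 0.44
dryer top [ 748. -190.] 0.95
pencup scene [ 717. -332.] 0.89
pencup top [ 722. -334.] 0.94
pencup top [ 514. -294.] 0.24
spectacle_case scene [598.  61.] 0.59
spectacle_case top [ 382. -419.] 0.45
swab_jar scene [736. 243.] 0.75
swab_jar top [734. 236.] 0.63
brush scene [ 394. -419.] 0.65
brush top [ 389. -420.] 0.67
brush top [622. 164.] 0.34
```

View pics/scene0z.png

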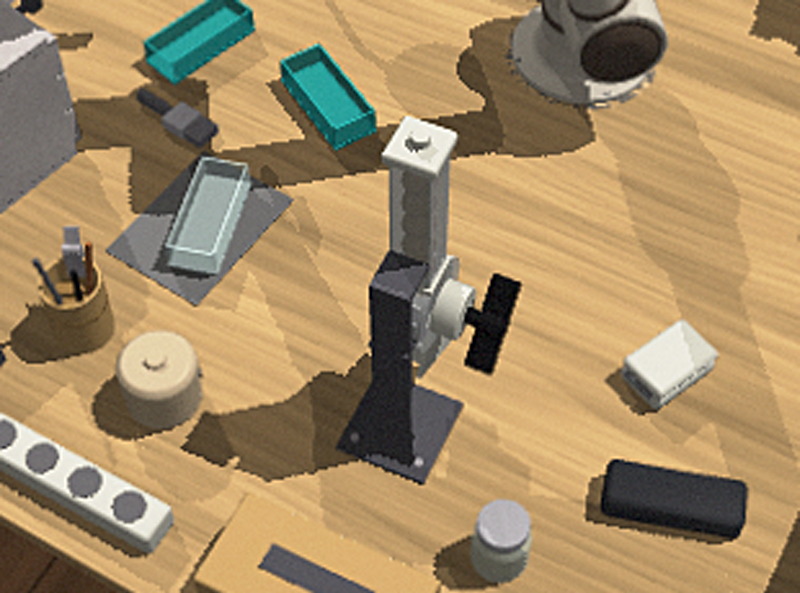

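View pics/top0z.png

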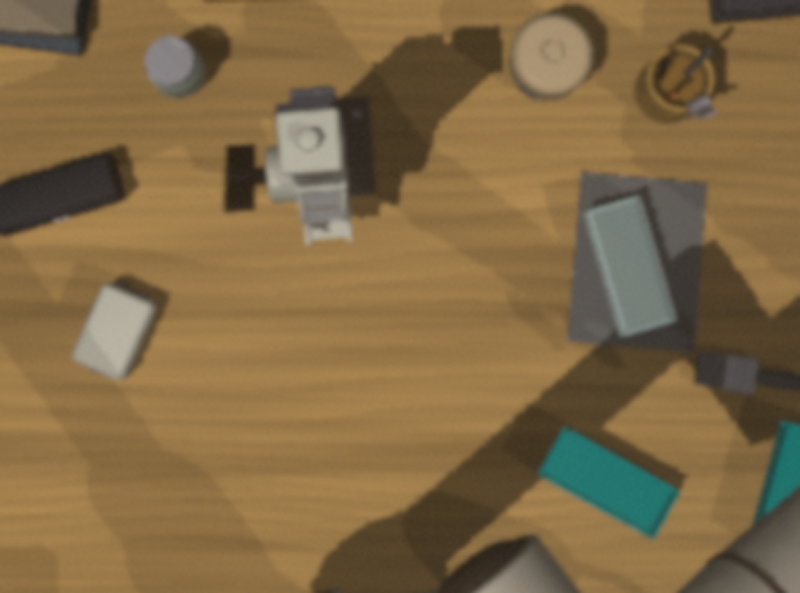

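```bash
cat > fit.py <<'E'
from h import *
from scipy.optimize import least_squares
P={'dispenser':(0,0,0),'drum_centre':(0,0,200),'magazine_top':(0,0,435),'spout_lip':(-61,0,79),'boss_face':(0,55,200),'knob_axis':(0,85,200),'knob_tip':(-36.8,85,236.8)}
obs=[]
for k in range(3):
  for n in ['scene','top']:
    p=arm.get_image(n)
    for l in P:
        m=arm.mark_of(l,p)
        if m and m[0]['conf']>.5: obs.append((p,l,m[0]['at'],n))
    if k==0:
      ol=arm.outline_of('dish',p)
      for o in ol[:4]:
        ys,xs=np.nonzero(o['pixels'])
        c=cv2.minAreaRect(np.c_[xs,ys].astype(np.float32)); b=cv2.boxPoints(c)
        print(n,'dish',round(o['conf'],2),np.round(o['box']),'rect@z45',[onz(p,q,35).round(0)[:2].tolist() for q in b])
      mk=arm.outline_of('mat',p)
      for o in mk[:2]:
        ys,xs=np.nonzero(o['pixels']); b=cv2.boxPoints(cv2.minAreaRect(np.c_[xs,ys].astype(np.float32)))
        print(n,'mat',round(o['conf'],2),[onz(p,q,3).round(0)[:2].tolist() for q in b])
def f(v):
    c,s=np.cos(v[2]),np.sin(v[2]); r=[]
    for p,l,at,n in obs:
        a=P[l]; r.extend(proj(p,[v[0]+c*a[0]-s*a[1],v[1]+s*a[0]+c*a[1],a[2]])-at)
    return r
r=least_squares(f,[597,60,0],loss='soft_l1',f_scale=2,x_scale=[10,10,.1])
print(r.x)
for o,e in zip(obs,np.reshape(f(r.x),(-1,2))): print(o[3],o[1],e.round(1))
E
python3 fit.py
```

```text
scene dish 0.86 [248. 184.  43.  31.] rect@z45 [[316.0, -538.0], [144.0, -492.0], [202.0, -403.0], [366.0, -451.0]]
scene dish 0.81 [251. 252.  37.  45.] rect@z45 [[607.0, -298.0], [426.0, -346.0], [426.0, -260.0], [604.0, -217.0]]
scene dish 0.59 [296. 207.  39.  45.] rect@z45 [[262.0, -350.0], [178.0, -333.0], [274.0, -165.0], [352.0, -185.0]]
scene mat 0.92 [[604.0, -380.0], [371.0, -369.0], [424.0, -215.0], [645.0, -235.0]]
top dish 0.82 [480. 324.  36.  38.] rect@z45 [[221.0, -426.0], [330.0, -458.0], [310.0, -529.0], [200.0, -497.0]]
top dish 0.8 [405. 331.  60.  41.] rect@z45 [[272.0, -174.0], [331.0, -209.0], [251.0, -345.0], [192.0, -310.0]]
top dish 0.68 [413. 243.  34.  53.] rect@z45 [[571.0, -230.0], [591.0, -297.0], [446.0, -338.0], [427.0, -271.0]]
top mat 0.77 [[420.0, -215.0], [621.0, -232.0], [610.0, -381.0], [408.0, -363.0]]
top mat 0.29 [[603.0, 476.0], [649.0, 317.0], [585.0, 297.0], [539.0, 456.0]]
[6.01021257e+02 6.31535654e+01 1.03137297e-01]
scene dispenser [ 3.5 -0.4]
scene drum_centre [ 0.7 -0.4]
scene magazine_top [3.7 2.9]
scene spout_lip [-0.6  3.7]
scene
[... 265 characters left out ...]
cene drum_centre [0. 1.]
scene magazine_top [0.8 2.8]
scene spout_lip [2.8 1.8]
scene boss_face [ 1.2 -0. ]
scene knob_axis [-1.   0.4]
scene knob_tip [ 1.2 -2.5]
top dispenser [-1.2 -0.5]
top drum_centre [0.2 1.9]
top magazine_top [-5.2 -8.3]
top boss_face [ 0.7 -0.4]
top knob_axis [2.6 1.1]
top knob_tip [ 2.2 -1.4]
scene dispenser [ 4.1 -1.2]
scene drum_centre [-1.7 -1.5]
scene magazine_top [-1.7  0.6]
scene spout_lip [-25.7  15.8]
scene boss_face [-0.1 -0.4]
scene knob_axis [-2.2  0.2]
scene knob_tip [ 1.1 -0.8]
top dispenser [-2.3  0.7]
top drum_centre [1.2 3.3]
top magazine_top [1.1 1.8]
top spout_lip [-0.5 -1.1]
top boss_face [ 2.3 -1.4]
top knob_axis [0.  0.2]
top knob_tip [ 1.9 -2.1]
```

```bash
cat > ov.py <<'E'
from h import *
def over(p,name,crop,disp,dish=None,sc=4,knob=0.0):
    x0,y0,x1,y1=crop
    im=cv2.resize(p['img'][y0:y1,x0:x1],None,fx=sc,fy=sc,interpolation=cv2.INTER_CUBIC)
    def L(T,pts,col,closed=True):
        q=[]
        for a in pts:
            c,s=np.cos(T[2]),np.sin(T[2])
            u=proj(p,[T[0]+c*a[0]-s*a[1],T[1]+s*a[0]+c*a[1],a[2]]); q.append(((u-[x0,y0]+.5)*sc).round().astype(int))
        cv2.polylines(im,[np.array(q)],closed,col,1,cv2.LINE_AA)
    sq=lambda a,b,c,d,z:[(a,c,z),(b,c,z),(b,d,z),(a,d,z)]
    if disp is not None:
        L(disp,sq(-10,105,-55,55,6),(255,0,0)); L(disp,sq(-22,22,-22,22,435),(0,255,0)); L(disp,sq(64,72,-22,22,300),(255,255,0))
        L(disp,[(-61,-25,79),(-61,25,79)],(255,0,255))
        an=3*np.pi/4-knob*-1 if False else None
        u=np.array([-np.sin(np.pi/4+knob),np.cos(np.pi/4+knob)])*52
        for y in (70,100): L(disp,[(u[0],y,200+u[1]),(-u[0],y,200-u[1])],(255,0,0))
        L(disp,[(0,85+a,200+b) if 0 else (30*np.cos(t),55,200+30*np.sin(t)) for t in np.linspace(0,6.2,24) for a,b in [(0,0)]],(0,0,255))
    if dish is not None:
        z=dish[3] if len(dish)>3 else 0
        L(dish,sq(-75,75,-32,32,z),(255,0,0)); L(dish,sq(-75,75,-32,32,z+42),(0,255,0))
    save({'img':im},name)
E
python3 - <<'E'
from ov import *
D=[601,63,.103]; d=[509,-287,.276,3]
p=arm.get_image('top'); over(p,'ot1.png',(240,150,440,290),D,d)
p=arm.get_image('scene'); over(p,'os1.png',(200,210,400,360),D,d)
E
```

```text
(no output)
```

View pics/ot1.png

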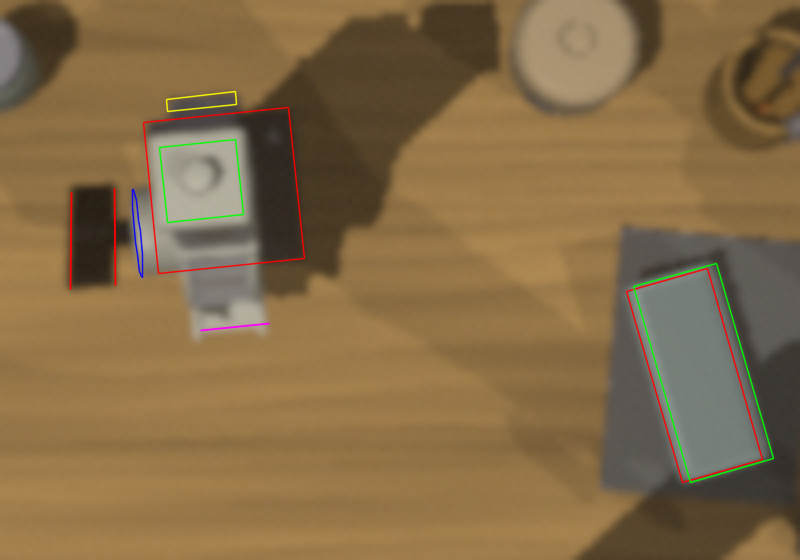

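View pics/os1.png

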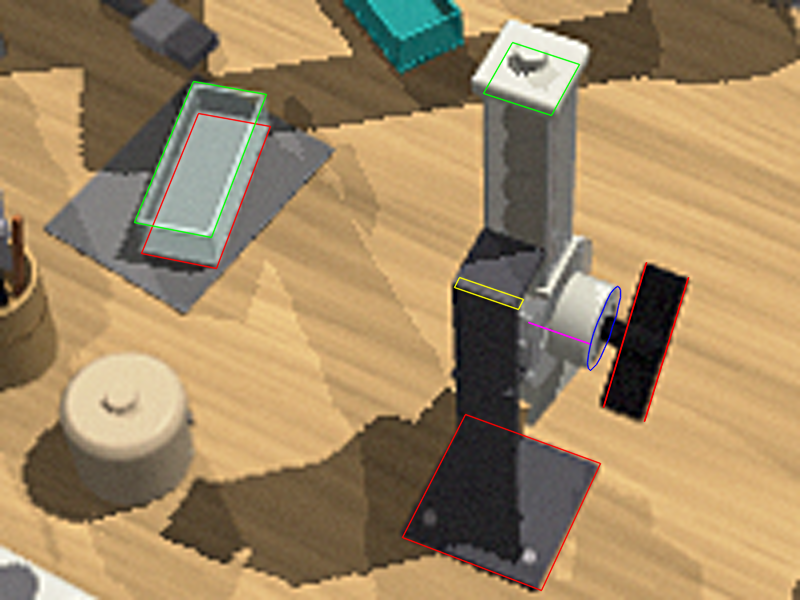

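```bash
cat > go.py <<'E'
import sys; from h import *
def inc(x,y,z,a):
    s=arm.read_state(); r=R.from_quat(s['ee_rot']); M=r.as_matrix()
    t=np.array([np.sin(a),-np.cos(a),0]);ty=np.array([np.cos(a),np.sin(a),0]); T=np.c_[np.cross(ty,[0,0,-1]),ty,[0,0,-1]]
    d=M.T@(np.array([x,y,z])-s['position']); rv=R.from_matrix(M.T@T).as_rotvec()
    print('t',round(s['clock'],2),'pos',s['position'].round(1),'w',round(s['gripper_width'],1),'F',s['contact_force'].round(1))
    print('shift/100',(d/100).round(3),'turn/.5',(rv/.5).round(3))
if __name__=='__main__': inc(*map(float,sys.argv[1:5]))
E
python3 go.py 485 -294 200 1.847
```

```text
t 6.0 pos [ 237.5 -578.1  303.9] w 85.6 F [ 0.3 -0.3 -0.5]
shift/100 [-3.369  1.687  1.039] turn/.5 [-0.     0.     0.227]
```

Request:
apply_moves(
  increments=[
    [[-0.3,0.15,0,0,0,0,1],[-0.6,0.3,0,0,0,0,1],[-0.9,0.45,0,0,0,0.2,1]],
  ],
)

```text
clock: 6.3
position: [304.1, -501.5, 303.8]
ee_rot: [-0.143, 0.99, -0.0, -0.0]
contact_force: [-0.2, -0.2, -0.1]
gripper_width: 85.2
```

Request:
apply_moves(
  increments=[
    [[-0.35,0.15,0,0,0,0,1],[-0.7,0.3,0,0,0,0,1],[-1.0,0.45,0.1,0,0,0,1]],
  ],
)

```text
clock: 6.6
position: [388.4, -429.9, 295.5]
ee_rot: [-0.145, 0.989, -0.002, 0.001]
contact_force: [0.0, -1.0, -0.5]
gripper_width: 85.2
```

```bash
python3 go.py 485 -294 200 1.847
```

```text
t 6.6 pos [ 388.4 -429.9  295.5] w 85.2 F [ 0.  -1.  -0.5]
shift/100 [-1.313  1.028  0.954] turn/.5 [-0.007  0.004  0.029]
```

Request:
apply_moves(
  increments=[
    [[-0.33,0.25,0.2,0,0,0,1],[-0.66,0.5,0.4,0,0,0,1],[-1.0,0.8,0.6,0,0,0,1],[-1.0,0.8,0.6,0,0,0,1],[-1.0,0.8,0.6,0,0,0,1]],
  ],
)

```text
clock: 7.1
position: [460.2, -324.5, 233.7]
ee_rot: [-0.146, 0.989, 0.0, -0.0]
contact_force: [-0.2, -1.1, 1.4]
gripper_width: 85.7
```

```bash
python3 go.py 485 -294 120 1.847
python3 - <<'E'
from ov import *
d=[509,-287,.276,3]
p=arm.get_image('scene'); over(p,'os2.png',(190,150,390,300),None,d)
E
```

```text
t 7.1 pos [ 460.2 -324.5  233.7] w 85.7 F [-0.2 -1.1  1.4]
shift/100 [-0.326  0.22   1.136] turn/.5 [ 0.    -0.002  0.032]
```

View pics/os2.png

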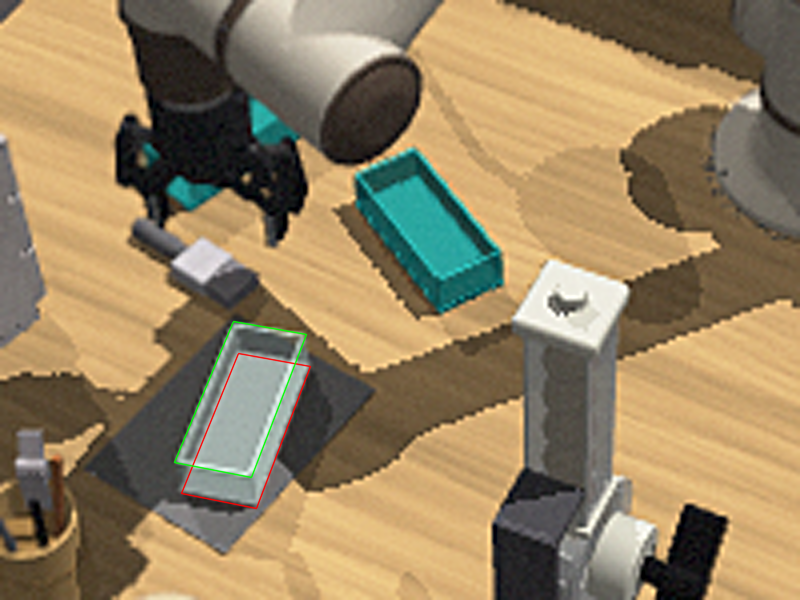

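The overlay lies on the glass dish (rim at crop 178–305, 322–475), and the gripper is above the near end. I'll go down on it.

Request:
apply_moves(
  increments=[
    [[-0.16,0.11,0.3,0,0,0.03,1],[-0.33,0.22,0.6,0,0,0.03,1],[-0.33,0.22,0.9,0,0,0.03,1],[-0.33,0.22,0.9,0,0,0.03,1],[-0.33,0.22,0.9,0,0,0.03,1]],
  ],
)

```text
clock: 7.65
position: [484.9, -296.1, 144.8]
ee_rot: [-0.136, 0.991, -0.0, 0.0]
contact_force: [0.4, -0.3, 0.8]
gripper_width: 85.4
```

```bash
python3 go.py 485 -294 83 1.847
python3 - <<'E'
from ov import *
d=[509,-287,.276,3]
p=arm.get_image('scene'); over(p,'os3.png',(190,170,390,310),None,d)
p=arm.get_image('top'); over(p,'ot3.png',(340,190,480,310),None,d)
E
```

```text
t 7.65 pos [ 484.9 -296.1  144.8] w 85.4 F [ 0.4 -0.3  0.8]
shift/100 [-0.006  0.021  0.618] turn/.5 [-0.002  0.    -0.005]
```

View pics/os3.png

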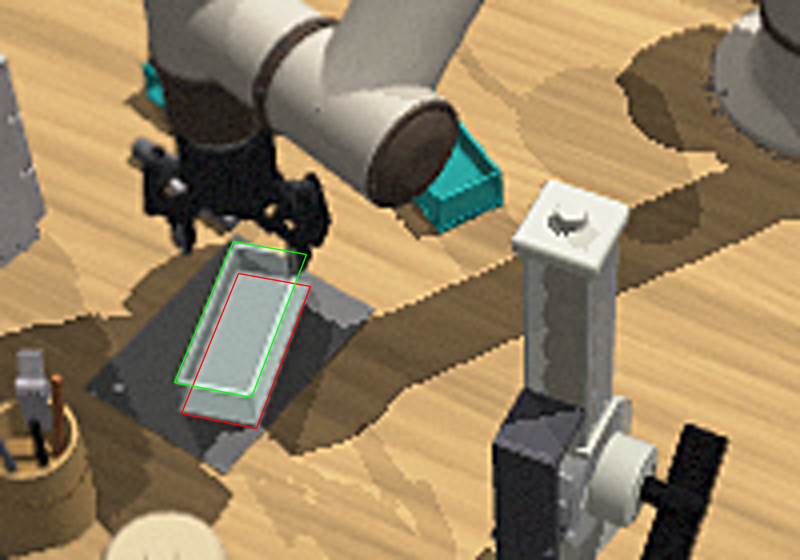

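Request:
apply_moves(
  increments=[
    [[0,0.02,0.2,0,0,0,1],[0,0.02,0.4,0,0,0,1],[0,0.02,0.62,0,0,0,1],[0,0.02,0.62,0,0,0,1],[0,0.02,0.62,0,0,0,1]],
  ],
)

```text
clock: 8.25
position: [485.1, -293.6, 83.4]
ee_rot: [-0.137, 0.991, -0.001, 0.001]
contact_force: [-0.2, 0.6, 0.7]
gripper_width: 85.2
```

```bash
python3 go.py 485 -294 83 1.847
python3 - <<'E'
from ov import *
d=[509,-287,.276,3]
p=arm.get_image('scene'); over(p,'os4.png',(190,170,390,310),None,d)
E
```

```text
t 8.25 pos [ 485.1 -293.6   83.4] w 85.2 F [-0.2  0.6  0.7]
shift/100 [ 0.002 -0.004  0.004] turn/.5 [-0.003  0.003 -0.003]
```

View pics/os4.png

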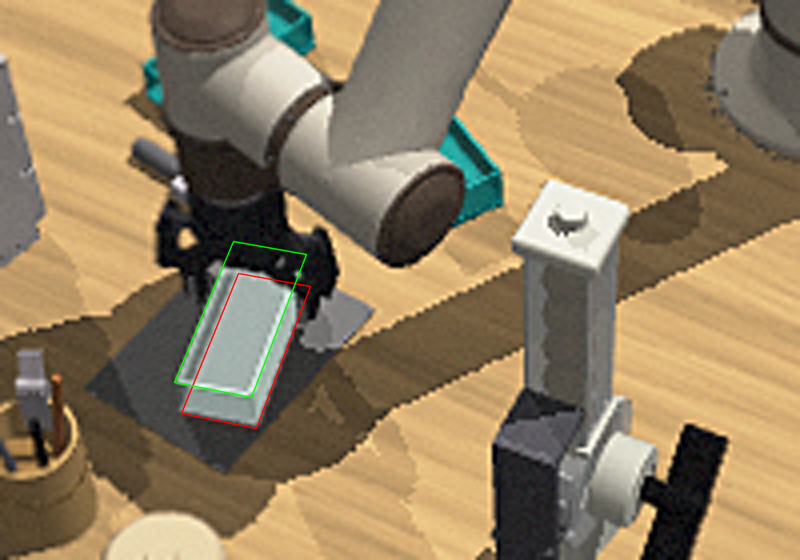

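Request:
apply_moves(
  increments=[
    [[0,0,0,0,0,0,-0.2],[0,0,0,0,0,0,-1],[0,0,0,0,0,0,-1],[0,0,0,0,0,0,-1],[0,0,0,0,0,0,-1],[0,0,0,0,0,0,-1],[0,0,0,0,0,0,-1],[0,0,0,0,0,0,-1]],
  ],
)

```text
clock: 9.1
position: [485.3, -293.2, 83.8]
ee_rot: [-0.137, 0.991, -0.001, 0.001]
contact_force: [-0.1, 0.6, 6.4]
gripper_width: 62.9
```

```bash
python3 go.py 452 47 150 1.674
```

```text
t 9.1 pos [ 485.3 -293.2   83.8] w 62.9 F [-0.1  0.6  6.4]
shift/100 [-0.606  3.363 -0.667] turn/.5 [-0.003  0.005  0.345]
```

Request:
apply_moves(
  increments=[
    [[0,0,-0.1,0,0,0,-1],[0,0,-0.25,0,0,0,-1],[0,0,-0.45,0,0,0,-1],[0,0,-0.65,0,0,0,-1],[0,0,-0.65,0,0,0,-1],[0,0,-0.65,0,0,0,-1]],
  ],
)

```text
clock: 9.7
position: [483.9, -292.6, 146.8]
ee_rot: [-0.137, 0.991, 0.0, 0.0]
contact_force: [-0.8, 0.1, -2.9]
gripper_width: 63.2
```

```bash
python3 go.py 452 47 150 1.674
python3 - <<'E'
from ov import *
d=[509,-287,.276,68]
p=arm.get_image('scene'); over(p,'os5.png',(190,150,390,300),None,d)
p=arm.get_image('top'); save(p,'ot5.png')
E
```

```text
t 9.7 pos [ 483.9 -292.6  146.8] w 63.2 F [-0.8  0.1 -2.9]
shift/100 [-0.612  3.356 -0.03 ] turn/.5 [0.001 0.    0.342]
```

View pics/os5.png

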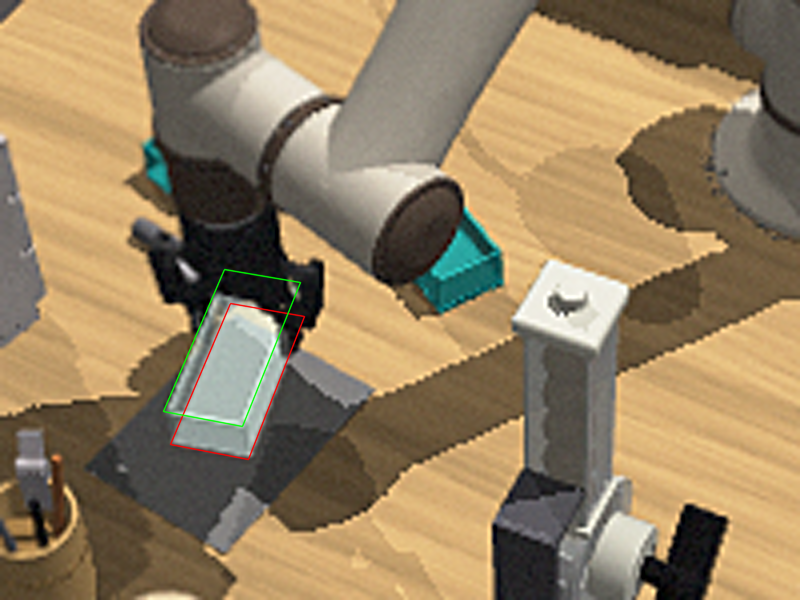

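View pics/ot5.png

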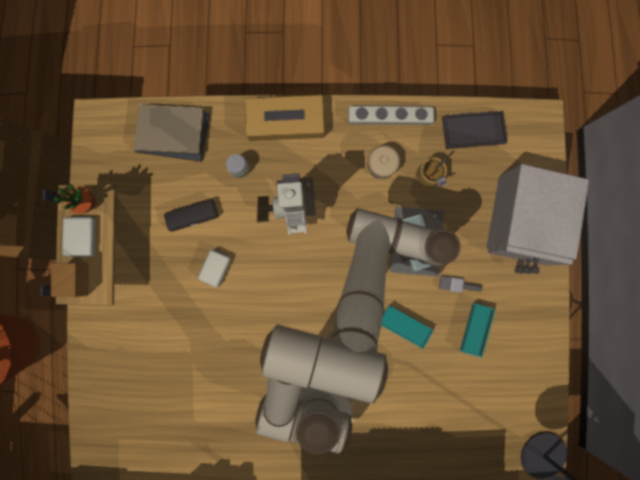

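Request:
apply_moves(
  increments=[
    [[-0.05,0.2,0,0,0,0.05,-1],[-0.15,0.45,0,0,0,0.1,-1],[-0.25,0.7,0,0,0,0.2,-1],[-0.35,1.0,0,0,0,0.34,-1]],
  ],
)

```text
clock: 10.2
position: [490.4, -186.4, 145.5]
ee_rot: [-0.05, 0.999, 0.0, -0.001]
contact_force: [0.0, 0.1, -3.3]
gripper_width: 63.1
```

Request:
apply_moves(
  increments=[
    [[-0.02,0.3,0.0,0,0,0,-1],[-0.04,0.6,0.1,0,0,0,-1],[-0.05,0.9,0.2,0,0,0,-1],[-0.05,1.0,0.25,0,0,0,-1],[-0.05,1.0,0.25,0,0,0,-1],[-0.05,1.0,0.25,0,0,0,-1]],
  ],
)

```text
clock: 10.8
position: [485.5, -87.5, 121.5]
ee_rot: [-0.052, 0.999, -0.0, -0.0]
contact_force: [1.0, -1.0, -2.3]
gripper_width: 63.2
```

```bash
python3 go.py 452 47.5 95 1.674
```

```text
t 10.8 pos [485.5 -87.5 121.5] w 63.2 F [ 1.  -1.  -2.3]
shift/100 [0.191 1.378 0.265] turn/.5 [-0.    -0.002  0.004]
```

Request:
apply_moves(
  increments=[
    [[0.1,0.15,0.15,0,0,0,-1],[0.19,0.3,0.27,0,0,0,-1],[0.19,0.4,0.27,0,0,0,-1],[0.19,0.4,0.27,0,0,0,-1],[0.19,0.4,0.27,0,0,0,-1]],
  ],
)

```text
clock: 11.3
position: [463.8, -49.6, 95.8]
ee_rot: [-0.052, 0.999, 0.0, 0.001]
contact_force: [0.4, 0.1, -2.5]
gripper_width: 63.0
```

```bash
python3 go.py 452 47.5 95 1.674
python3 - <<'E'
from ov import *
D=[601,63,.103]
p=arm.get_image('scene'); over(p,'os6.png',(230,200,400,340),D)
E
```

```text
t 11.3 pos [463.8 -49.6  95.8] w 63.0 F [ 0.4  0.1 -2.5]
shift/100 [0.015 0.978 0.008] turn/.5 [-0.     0.005  0.004]
```

View pics/os6.png

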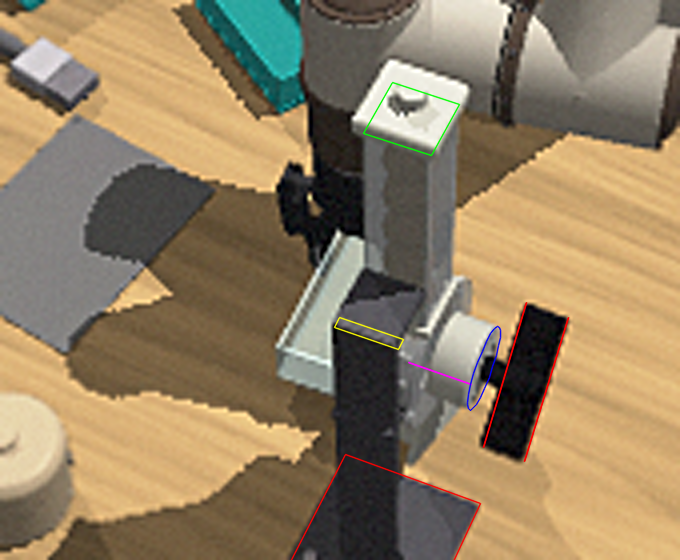

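Request:
apply_moves(
  increments=[
    [[0.01,0.2,0,0,0,0,-1],[0.01,0.4,0,0,0,0,-1],[0.01,0.6,0,0,0,0,-1],[0.01,0.8,0,0,0,0,-1],[0.01,0.98,0,0,0,0,-1],[0.01,0.98,0,0,0,0,-1],[0.01,0.98,0,0,0,0,-1]],
  ],
)

```text
clock: 12.05
position: [451.7, 47.9, 95.3]
ee_rot: [-0.052, 0.999, 0.0, 0.0]
contact_force: [0.0, -0.1, -3.1]
gripper_width: 63.1
```

```bash
python3 go.py 452 47.5 81 1.674
```

```text
t 12.05 pos [451.7  47.9  95.3] w 63.1 F [ 0.  -0.1 -3.1]
shift/100 [-0.003 -0.005  0.143] turn/.5 [0.001 0.002 0.003]
```

Request:
apply_moves(
  increments=[
    [[0,0,0.04,0,0,0,-1],[0,0,0.08,0,0,0,-1],[0,0,0.11,0,0,0,-1],[0,0,0.13,0,0,0,-1],[0,0,0.145,0,0,0,-1],[0,0,0.145,0,0,0,-1],[0,0,0.145,0,0,0,-1]],
  ],
)

```text
clock: 12.75
position: [450.9, 47.6, 80.7]
ee_rot: [-0.052, 0.999, -0.0, -0.0]
contact_force: [-2.1, -1.7, 4.0]
gripper_width: 63.2
```

Contact is felt (Fz went from −3 to +4 N). I'll release.

Request:
apply_moves(
  increments=[
    [[0,0,0,0,0,0,0.7],[0,0,0,0,0,0,1],[0,0,0,0,0,0,1],[0,0,0,0,0,0,1],[0,0,0,0,0,0,1],[0,0,-0.2,0,0,0,1],[0,0,-0.45,0,0,0,1],[0,0,-0.7,0,0,0,1],[0,0,-1.0,0,0,0,1],[0,0,-1.0,0,0,0,1]],
  ],
)

```text
clock: 13.75
position: [453.2, 48.8, 184.1]
ee_rot: [-0.053, 0.999, 0.001, 0.004]
contact_force: [0.9, 0.1, -1.0]
gripper_width: 85.2
```

```bash
python3 go.py 562 148 330 1.674
python3 - <<'E'
from ov import *
D=[601,63,.103]; d=[476.7,50.1,.103,0]
p=arm.get_image('scene'); over(p,'os7.png',(230,200,400,340),D,d)
p=arm.get_image('top'); over(p,'ot7.png',(200,140,400,290),D,d)
E
```

```text
t 13.75 pos [453.2  48.8 184.1] w 85.2 F [ 0.9  0.1 -1. ]
shift/100 [-1.199  0.875 -1.447] turn/.5 [0.005 0.017 0.005]
```

View pics/os7.png

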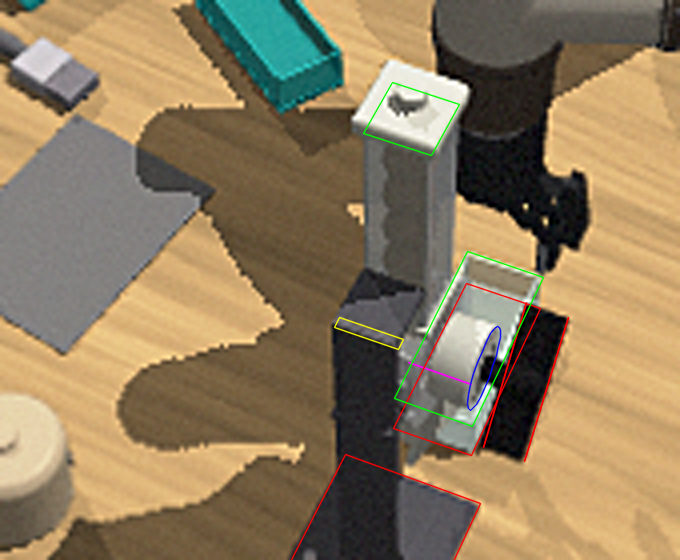

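View pics/ot7.png

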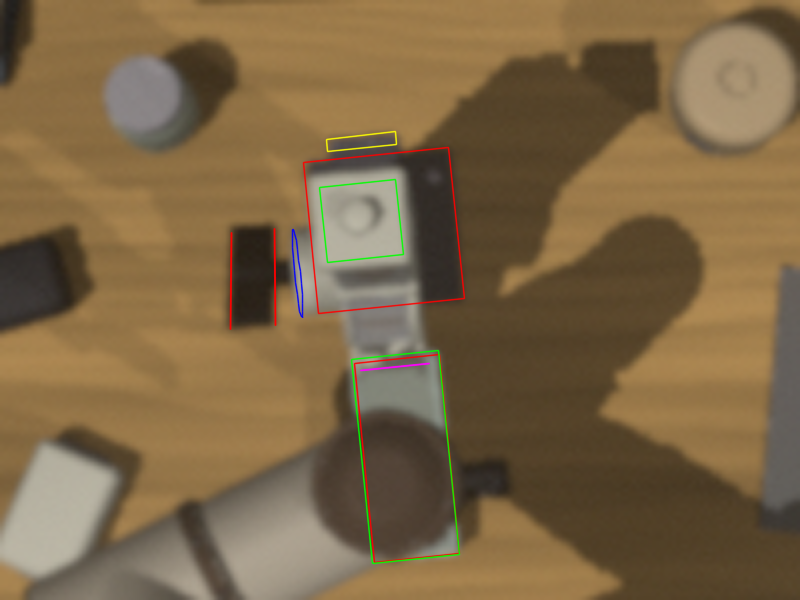

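The dish matches the target overlay in both views: in line with the chute, its near end under the lip. Next I'll go over the knob with the fingers shut.

Request:
apply_moves(
  increments=[
    [[0,0.2,-0.3,0,0,0,-1],[0,0.45,-0.55,0,0,0,-1],[0,0.7,-0.8,0,0,0,-1],[0,0.95,-1.0,0,0,0,-1],[0,0.95,-1.0,0,0,0,-1]],
  ],
)

```text
clock: 14.35
position: [442.1, 144.9, 281.8]
ee_rot: [-0.054, 0.999, 0.001, 0.002]
contact_force: [-0.4, -1.1, -0.1]
gripper_width: 12.3
```

```bash
python3 go.py 558 151 335 1.674
```

```text
t 14.35 pos [442.1 144.9 281.8] w 12.3 F [-0.4 -1.1 -0.1]
shift/100 [-1.161 -0.064 -0.527] turn/.5 [0.004 0.008 0.01 ]
```

Request:
apply_moves(
  increments=[
    [[-0.2,-0.02,-0.3,0,0,0,-1],[-0.4,-0.04,-0.52,0,0,0,-1],[-0.7,-0.06,-0.52,0,0,0,-1],[-1.0,-0.06,-0.52,0,0,0,-1],[-1.0,-0.06,-0.52,0,0,0,-1],[-1.0,-0.06,-0.52,0,0,0,-1]],
  ],
)

```text
clock: 14.95
position: [541.0, 146.2, 329.5]
ee_rot: [-0.052, 0.999, -0.001, -0.003]
contact_force: [0.4, 0.4, 0.9]
gripper_width: -0.1
```

```bash
python3 go.py 558 151 335 1.674
python3 - <<'E'
from ov import *
D=[601,63,.103]
p=arm.get_image('scene'); over(p,'os8.png',(260,180,430,320),D)
p=arm.get_image('top'); over(p,'ot8.png',(200,140,400,290),D)
E
```

```text
t 14.95 pos [541.  146.2 329.5] w -0.1 F [0.4 0.4 0.9]
shift/100 [-0.174  0.03  -0.056] turn/.5 [-0.003 -0.011  0.   ]
```

View pics/os8.png

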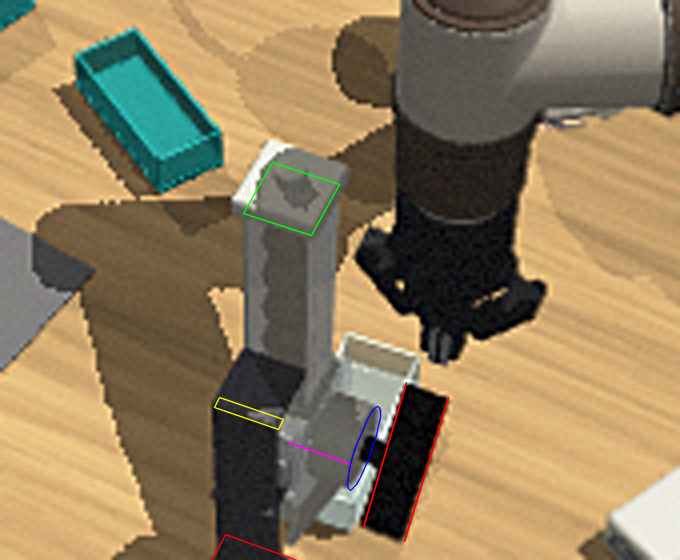

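View pics/ot8.png

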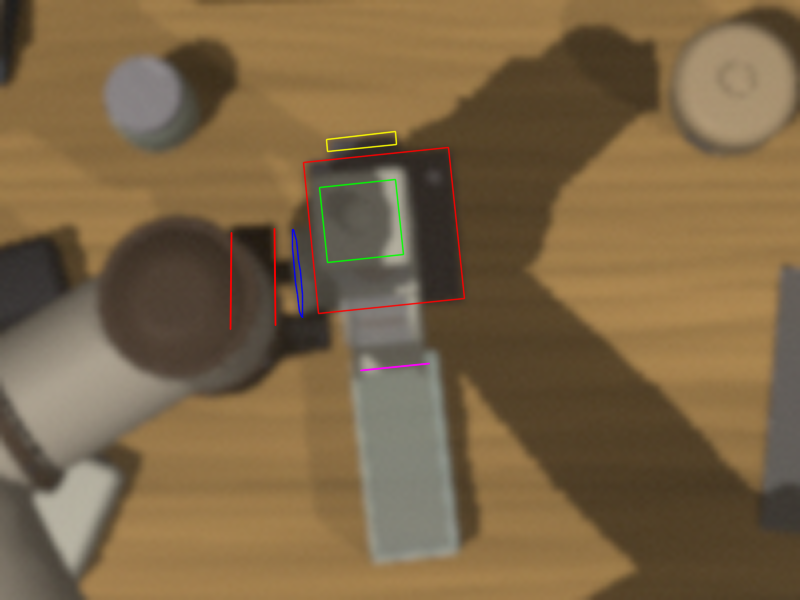

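Run:
```python
from h import *
p=arm.get_image('top')
for uv,z in [((282.5,223),310),((282.5,223),340),((277,182),461)]:
    w=onz(p,uv,z); d=w[:2]-[601,63]; c,s=np.cos(.103),np.sin(.103); print(w.round(0),'disp',round(c*d[0]+s*d[1]),round(-s*d[0]+c*d[1]))
print(arm.read_state()['joints'].round(2))
```

```text
[545.  87. 310.] disp -53 30
[543.  85. 340.] disp -55 28
[627.  91. 461.] disp 28 25
[ 0.55  0.26 -0.11 -0.   -1.21 -2.02]
```

```bash
cat > tip.py <<'E'
import sys; from h import *
# tip position in dispenser frame -> increments, tilt about dispenser x
D=[601,63,.103]
def tip(x,y,z,tilt=.2):
    s=arm.read_state(); M=R.from_quat(s['ee_rot']).as_matrix()
    c,si=np.cos(D[2]),np.sin(D[2]); Rz=R.from_euler('z',D[2]).as_matrix()
    ct,st=np.cos(tilt),np.sin(tilt)
    T=Rz@np.array([[-1,0,0],[0,ct,-st],[0,-st,-ct]])  # columns x,y,z
    assert np.linalg.det(T)>0
    W=np.array([D[0],D[1],0])+Rz@np.array([x,y,z]); tcp=W-73*T[:,2]
    cur=Rz.T@(s['position']+73*M[:,2]-[D[0],D[1],0])
    print('t',round(s['clock'],2),'tip now(disp)',cur.round(1),'F',s['contact_force'].round(1),'tau',s['wrist_torque'].round(2))
    print('shift/100',(M.T@(tcp-s['position'])/100).round(3),'turn/.5',(R.from_matrix(M.T@T).as_rotvec()/.5).round(3))
    print('per disp axis x,y,z in tool:',(M.T@Rz).round(2).tolist())
if __name__=='__main__': tip(*map(float,sys.argv[1:]))
E
python3 tip.py -36 92 256
```

```text
t 15.1 tip now(disp) [-51.8  89.3 258.5] F [-0.1  0.1  0.5] tau [ 0.04 -0.01  0.01]
shift/100 [-0.157  0.172  0.039] turn/.5 [ 0.399 -0.003  0.004]
per disp axis x,y,z in tool: [[-1.0, -0.0, 0.0], [-0.0, 1.0, -0.0], [-0.0, -0.0, -1.0]]
```

Request:
apply_moves(
  increments=[
    [[-0.05,0.09,0,0.2,0,0,-1],[-0.1,0.17,0.02,0.4,0,0,-1],[-0.16,0.17,0.04,0.4,0,0,-1],[-0.16,0.17,0.04,0.4,0,0,-1],[-0.16,0.17,0.04,0.4,0,0,-1]],
  ],
)

```text
clock: 15.6
position: [555.1, 165.1, 328.6]
ee_rot: [-0.052, 0.994, -0.099, 0.005]
contact_force: [0.2, 1.0, -0.2]
gripper_width: 0.1
```

```bash
python3 tip.py -36 92 198
python3 - <<'E'
from ov import *
D=[601,63,.103]
p=arm.get_image('scene'); over(p,'os9.png',(260,180,430,320),D)
E
```

```text
t 15.6 tip now(disp) [-35.1  91.9 257.1] F [ 0.2  1.  -0.2] tau [ 0.37 -0.01 -0.04]
shift/100 [0.009 0.118 0.579] turn/.5 [0.003 0.001 0.003]
per disp axis x,y,z in tool: [[-1.0, -0.0, -0.0], [-0.0, 0.98, -0.2], [0.0, -0.2, -0.98]]
```

View pics/os9.png

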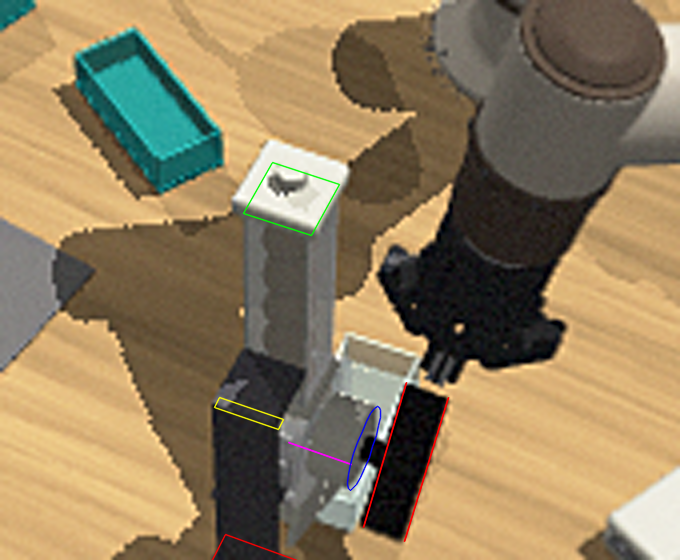

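Request:
apply_moves(
  increments=[
    [[0,0.02,0.1,0,0,0,-1],[0,0.04,0.18,0,0,0,-1],[0,0.06,0.26,0,0,0,-1],[0,0.06,0.32,0,0,0,-1],[0,0.06,0.32,0,0,0,-1]],
  ],
)

```text
clock: 16.15
position: [553.9, 163.9, 296.5]
ee_rot: [-0.052, 0.994, -0.101, 0.004]
contact_force: [-4.2, -0.6, 5.5]
gripper_width: -0.3
```

```bash
python3 tip.py -36 92 198
python3 - <<'E'
from ov import *
D=[601,63,.103]
p=arm.get_image('scene'); over(p,'os10.png',(260,180,430,320),D)
E
```

```text
t 16.15 tip now(disp) [-36.7  90.6 225. ] F [-4.2 -0.6  5.5] tau [-0.2   1.18 -0.22]
shift/100 [-0.006  0.066  0.261] turn/.5 [-0.004 -0.005  0.003]
per disp axis x,y,z in tool: [[-1.0, -0.0, 0.0], [-0.0, 0.98, -0.2], [-0.0, -0.2, -0.98]]
```

View pics/os10.png

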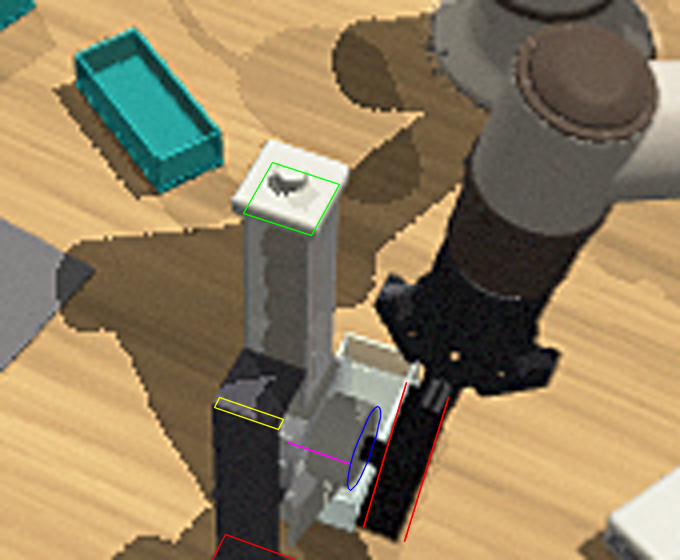

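Request:
apply_moves(
  increments=[
    [[0.03,0.01,0.07,0,0,0,-1],[0.05,0.03,0.14,0,0,0,-1],[0.06,0.05,0.21,0,0,0,-1],[0.06,0.05,0.26,0,0,0,-1],[0.06,0.05,0.28,0,0,0,-1]],
  ],
)

```text
clock: 16.7
position: [549.4, 163.7, 266.1]
ee_rot: [-0.052, 0.994, -0.1, 0.005]
contact_force: [1.2, 0.0, 0.9]
gripper_width: 0.0
```

```bash
python3 tip.py -36 92 198
python3 - <<'E'
from ov import *
D=[601,63,.103]
p=arm.get_image('scene'); over(p,'os11.png',(260,180,430,320),D)
E
```

```text
t 16.7 tip now(disp) [-41.   90.9 194.6] F [1.2 0.  0.9] tau [0.34 0.12 0.01]
shift/100 [-0.049  0.004 -0.036] turn/.5 [ 0.    -0.002  0.004]
per disp axis x,y,z in tool: [[-1.0, -0.0, 0.0], [-0.0, 0.98, -0.2], [-0.0, -0.2, -0.98]]
```

View pics/os11.png

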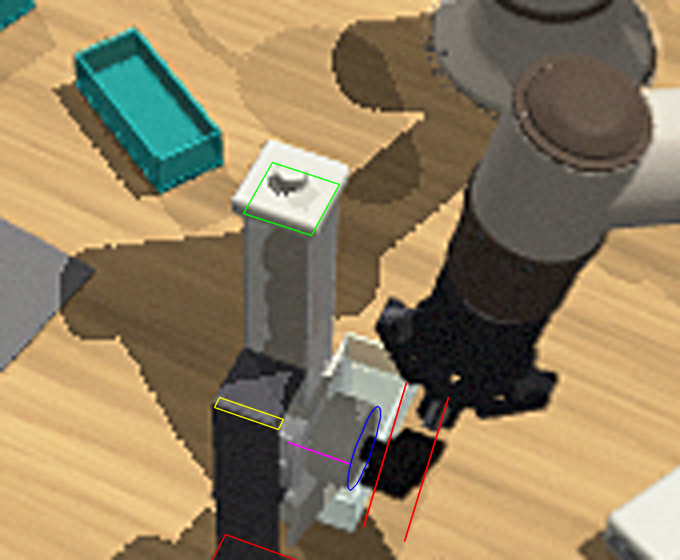

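Request:
apply_moves(
  increments=[
    [[0,-0.02,-0.1,0,0,0,-1],[0,-0.06,-0.3,0,0,0,-1],[0,-0.13,-0.65,0,0,0,-1],[0,-0.13,-0.65,0,0,0,-1],[0,-0.13,-0.65,0,0,0,-1],[0,-0.13,-0.65,0,0,0,-1]],
  ],
)

```text
clock: 17.35
position: [549.4, 163.9, 333.5]
ee_rot: [-0.052, 0.994, -0.1, 0.005]
contact_force: [-0.6, 0.2, -0.6]
gripper_width: -0.0
```

```bash
python3 tip.py 66 93 258
python3 - <<'E'
from ov import *
D=[601,63,.103]
p=arm.get_image('scene'); over(p,'os12.png',(260,180,430,320),D,knob=1.571)
p=arm.get_image('top'); over(p,'ot12.png',(200,140,400,290),None)
E
```

```text
t 17.35 tip now(disp) [-41.   91.2 261.9] F [-0.6  0.2 -0.6] tau [0.35 0.11 0.01]
shift/100 [-1.07   0.024  0.035] turn/.5 [ 0.    -0.     0.003]
per disp axis x,y,z in tool: [[-1.0, -0.0, 0.0], [-0.0, 0.98, -0.2], [-0.0, -0.2, -0.98]]
```

View pics/os12.png

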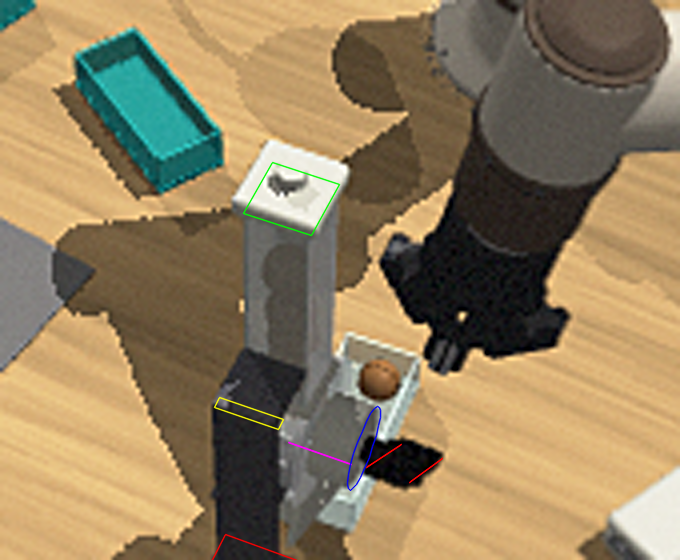

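View pics/ot12.png

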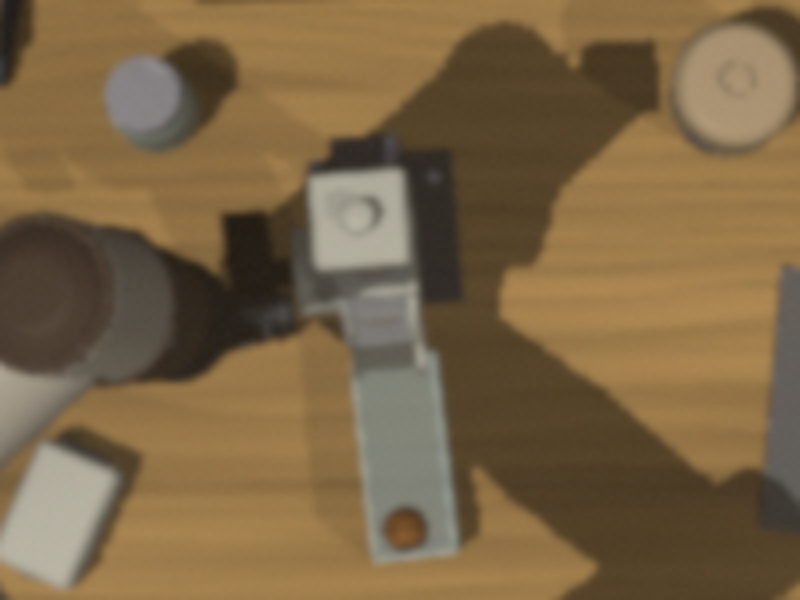

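One nut is in the dish (scene crop 380,378) and the knob shows at rest 1. Now the far side, for the sweep.

Request:
apply_moves(
  increments=[
    [[-0.3,0,0,0,0,0,-1],[-0.65,0,0,0,0,0,-1],[-1.0,0.02,0,0,0,0,-1],[-1.0,0.02,0,0,0,0,-1],[-1.0,0.02,0,0,0,0,-1]],
  ],
)

```text
clock: 17.95
position: [648.9, 176.2, 331.3]
ee_rot: [-0.052, 0.994, -0.1, 0.004]
contact_force: [0.4, -0.8, -0.1]
gripper_width: 0.1
```

```bash
python3 tip.py 63 92 227
python3 - <<'E'
from ov import *
D=[601,63,.103]
p=arm.get_image('scene'); over(p,'os13.png',(260,180,430,320),D,knob=1.571)
E
```

```text
t 17.95 tip now(disp) [ 59.1  93.1 259.8] F [ 0.4 -0.8 -0.1] tau [ 0.39  0.07 -0.01]
shift/100 [-0.038  0.054  0.323] turn/.5 [-0.002 -0.006  0.003]
per disp axis x,y,z in tool: [[-1.0, -0.0, 0.0], [-0.0, 0.98, -0.2], [-0.0, -0.2, -0.98]]
```

View pics/os13.png

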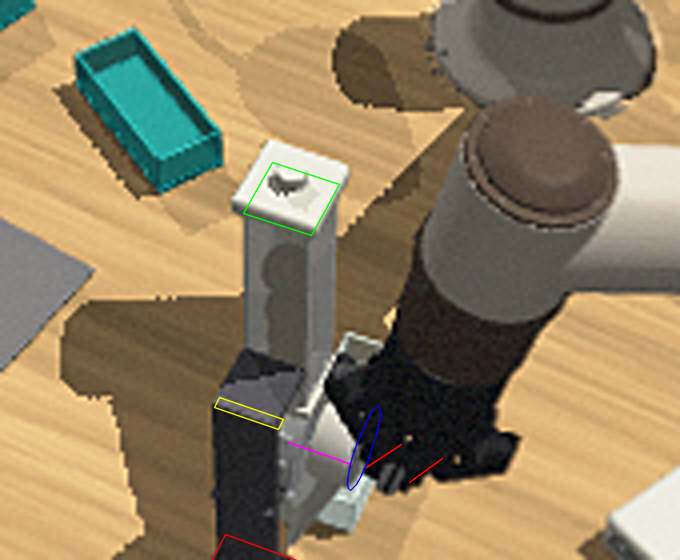

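Request:
apply_moves(
  increments=[
    [[-0.04,0.02,0.1,0,0,0,-1],[-0.04,0.04,0.2,0,0,0,-1],[-0.04,0.06,0.32,0,0,0,-1],[-0.04,0.06,0.32,0,0,0,-1]],
  ],
)

```text
clock: 18.4
position: [651.5, 175.9, 297.9]
ee_rot: [-0.052, 0.994, -0.101, 0.003]
contact_force: [0.2, 0.4, -0.4]
gripper_width: -0.1
```

Request:
apply_moves(
  increments=[
    [[0.07,0,0,0,0,0,-1],[0.14,0,0,0,0,0,-1],[0.21,0,0,0,0,0,-1],[0.27,0,0,0,0,0,-1],[0.27,0,0,0,0,0,-1]],
  ],
)

```text
clock: 18.9
position: [630.8, 174.4, 309.0]
ee_rot: [-0.053, 0.994, -0.098, 0.017]
contact_force: [11.1, -1.5, 10.2]
gripper_width: -0.2
```

```bash
python3 tip.py 8 92 227
python3 - <<'E'
from ov import *
D=[601,63,.103]
p=arm.get_image('scene'); over(p,'os14.png',(260,180,430,320),D,knob=1.571)
p=arm.get_image('top'); over(p,'ot14.png',(200,140,400,290),None)
E
```

```text
t 18.9 tip now(disp) [ 42.8  93.4 237.4] F [11.1 -1.5 10.2] tau [-0.46 -3.08  0.58]
shift/100 [0.333 0.009 0.097] turn/.5 [0.005 0.046 0.003]
per disp axis x,y,z in tool: [[-1.0, -0.01, -0.02], [-0.0, 0.98, -0.2], [0.02, -0.2, -0.98]]
```

View pics/os14.png

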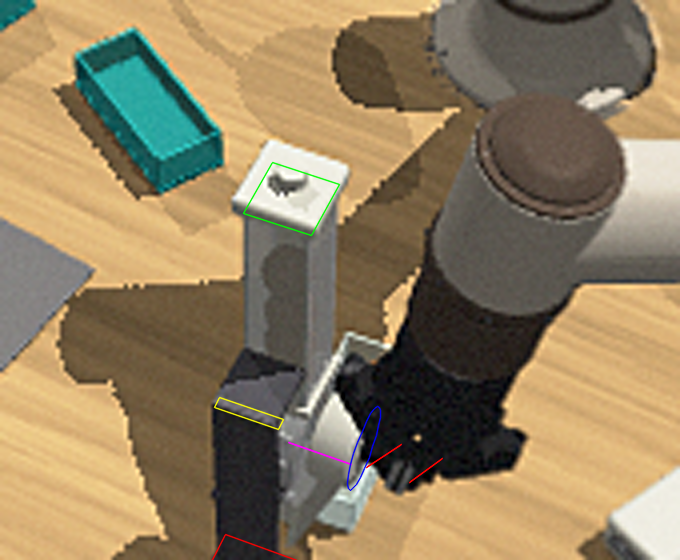

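View pics/ot14.png

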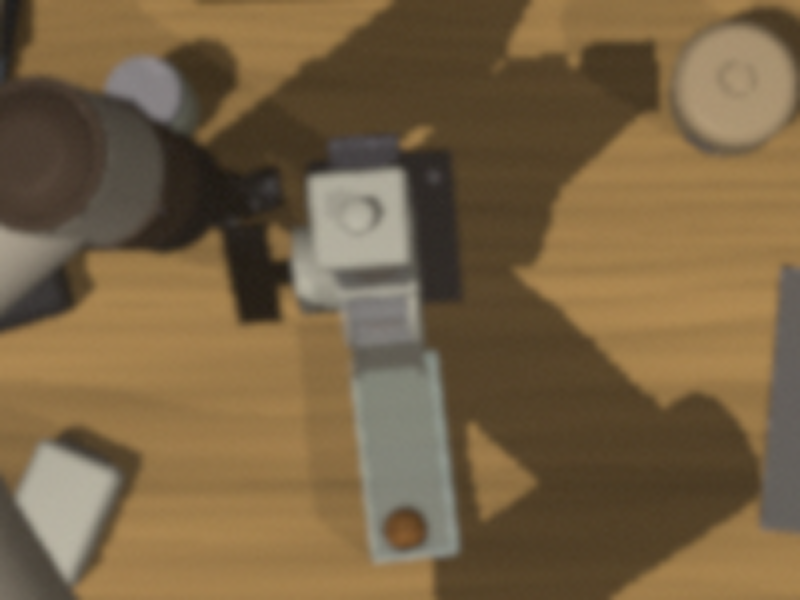

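Request:
apply_moves(
  increments=[
    [[0.05,0,-0.05,0,0,0,-1],[0.1,-0.01,-0.08,0,0,0,-1],[0.15,-0.02,-0.11,0,0,0,-1],[0.2,-0.02,-0.13,0,0,0,-1],[0.2,-0.02,-0.13,0,0,0,-1]],
  ],
)

```text
clock: 19.5
position: [605.2, 172.0, 315.4]
ee_rot: [-0.052, 0.994, -0.099, 0.006]
contact_force: [-0.5, 0.1, 0.5]
gripper_width: 0.1
```

```bash
python3 tip.py 8 92 240
python3 - <<'E'
from ov import *
D=[601,63,.103]
p=arm.get_image('scene'); over(p,'os15.png',(260,180,430,320),D,knob=1.571)
p=arm.get_image('top'); over(p,'ot15.png',(200,140,400,290),None)
E
```

```text
t 19.5 tip now(disp) [ 15.5  93.6 243.9] F [-0.5  0.1  0.5] tau [0.39 0.09 0.01]
shift/100 [ 0.074 -0.007  0.041] turn/.5 [0.003 0.004 0.003]
per disp axis x,y,z in tool: [[-1.0, -0.0, -0.0], [-0.0, 0.98, -0.2], [0.0, -0.2, -0.98]]
```

View pics/os15.png

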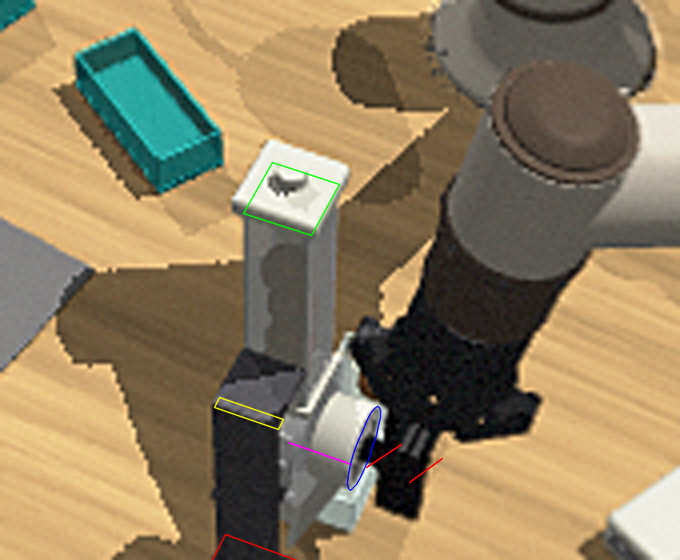

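View pics/ot15.png

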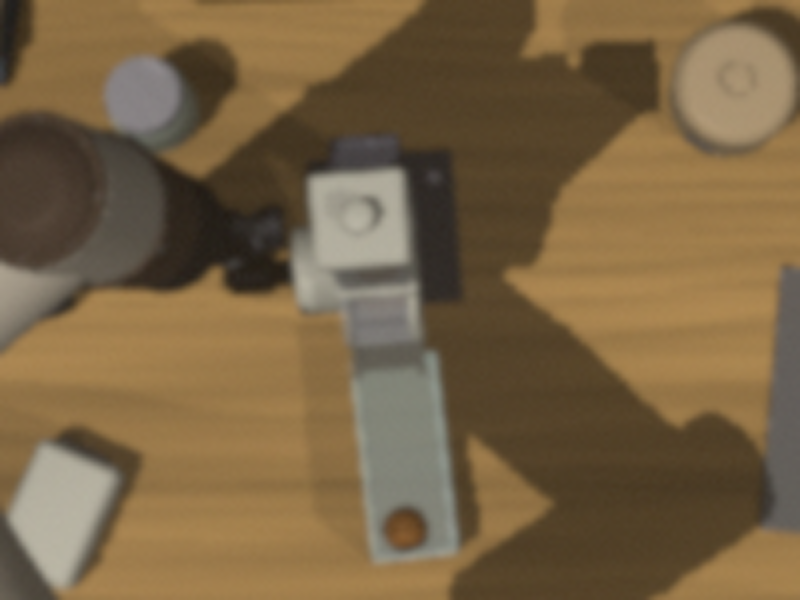

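Request:
apply_moves(
  increments=[
    [[0.02,0,0,0,0,0,-1],[0.04,0,0,0,0,0,-1],[0.04,0,0,0,0,0,-1],[0.04,0,0,0,0,0,-1]],
  ],
)

```text
clock: 20.0
position: [602.0, 171.6, 313.6]
ee_rot: [-0.052, 0.994, -0.1, 0.005]
contact_force: [-0.3, 0.4, -1.1]
gripper_width: -0.1
```

```bash
python3 tip.py 8 92 240
python3 - <<'E'
from ov import *
D=[601,63,.103]
p=arm.get_image('scene'); over(p,'os16.png',(260,180,430,320),D,knob=3.142)
E
```

```text
t 20.0 tip now(disp) [ 12.1  93.4 242.1] F [-0.3  0.4 -1.1] tau [ 0.36  0.01 -0.05]
shift/100 [ 0.041 -0.01   0.023] turn/.5 [-0.001 -0.     0.004]
per disp axis x,y,z in tool: [[-1.0, -0.0, 0.0], [-0.0, 0.98, -0.2], [-0.0, -0.2, -0.98]]
```

View pics/os16.png

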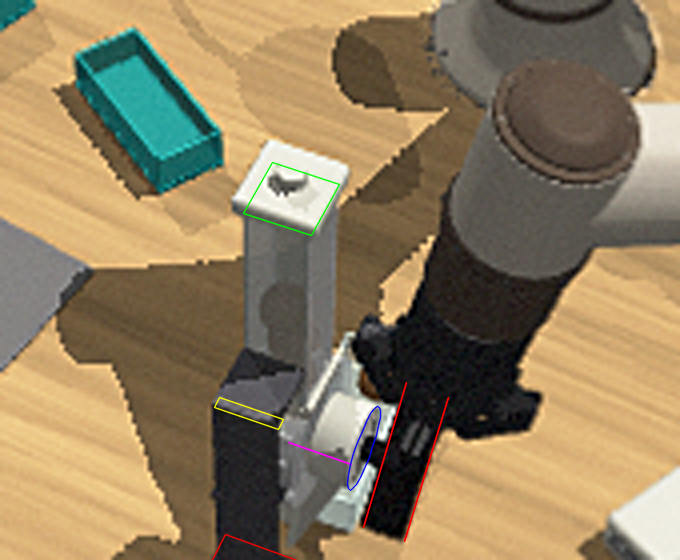

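The knob matches the 3.14 overlay and the magazine column has dropped. I'll lift and go over to the spout side.

Request:
apply_moves(
  increments=[
    [[-0.05,-0.02,-0.1,0,0,0,-1],[-0.05,-0.04,-0.2,0,0,0,-1],[0.2,-0.04,-0.2,0,0,0,-1],[0.48,-0.04,-0.2,0,0,0,-1],[0.48,-0.04,-0.2,0,0,0,-1],[0.48,-0.04,-0.2,0,0,0,-1]],
  ],
)

```text
clock: 20.65
position: [554.5, 166.8, 335.9]
ee_rot: [-0.052, 0.994, -0.099, 0.007]
contact_force: [0.3, -0.1, 0.5]
gripper_width: -0.2
```

```bash
python3 tip.py -36 92 226
python3 - <<'E'
from ov import *
D=[601,63,.103]
p=arm.get_image('scene'); over(p,'os17.png',(260,180,430,320),D,knob=3.142)
p=arm.get_image('top'); over(p,'ot17.png',(200,140,400,290),None)
E
```

```text
t 20.65 tip now(disp) [-35.4  93.6 264.3] F [ 0.3 -0.1  0.5] tau [0.46 0.   0.04]
shift/100 [0.005 0.061 0.379] turn/.5 [0.002 0.006 0.004]
per disp axis x,y,z in tool: [[-1.0, -0.0, -0.0], [-0.0, 0.98, -0.2], [0.0, -0.2, -0.98]]
```

View pics/os17.png

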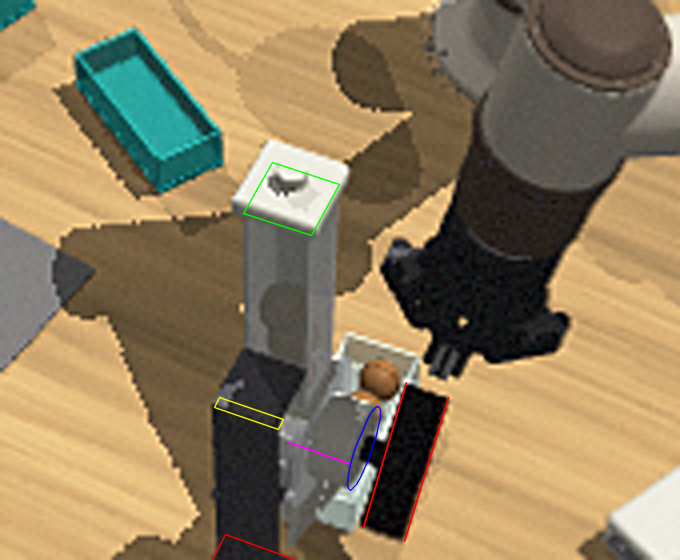

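View pics/ot17.png

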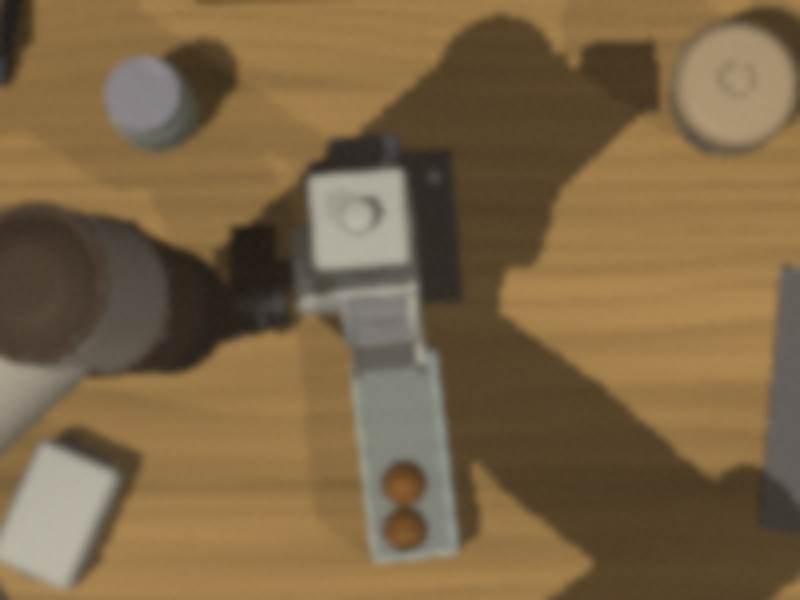

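Two nuts are in the dish and the knob is at rest 2. Third press, the same as the first.

Request:
apply_moves(
  increments=[
    [[0,0.01,0.1,0,0,0,-1],[0,0.03,0.2,0,0,0,-1],[0,0.05,0.3,0,0,0,-1],[0.01,0.06,0.39,0,0,0,-1],[0.01,0.06,0.39,0,0,0,-1]],
  ],
)

```text
clock: 21.25
position: [552.0, 163.8, 294.3]
ee_rot: [-0.052, 0.993, -0.101, 0.003]
contact_force: [-3.2, -1.1, 4.5]
gripper_width: -0.1
```

Request:
apply_moves(
  increments=[
    [[0.03,0.01,0.07,0,0,0,-1],[0.05,0.03,0.14,0,0,0,-1],[0.06,0.05,0.21,0,0,0,-1],[0.06,0.05,0.27,0,0,0,-1],[0.06,0.05,0.28,0,0,0,-1]],
  ],
)

```text
clock: 21.75
position: [547.4, 163.2, 264.6]
ee_rot: [-0.052, 0.994, -0.1, 0.004]
contact_force: [-0.3, -0.2, -0.1]
gripper_width: 0.1
```

```bash
python3 tip.py -36 92 198
python3 - <<'E'
from ov import *
D=[601,63,.103]
p=arm.get_image('scene'); over(p,'os18.png',(260,180,430,320),D,knob=4.712)
E
```

```text
t 21.75 tip now(disp) [-43.2  90.6 193.1] F [-0.3 -0.2 -0.1] tau [ 0.35  0.07 -0.01]
shift/100 [-0.07   0.003 -0.051] turn/.5 [-0.001 -0.004  0.004]
per disp axis x,y,z in tool: [[-1.0, -0.0, 0.0], [-0.0, 0.98, -0.2], [-0.0, -0.2, -0.98]]
```

View pics/os18.png

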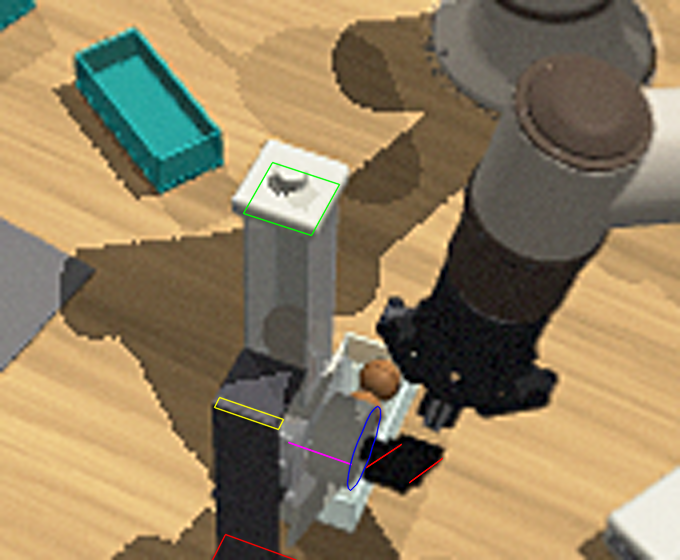

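Snapped over. Retract up, then away to +y.

Request:
apply_moves(
  increments=[
    [[0,-0.02,-0.1,0,0,0,-1],[0,-0.06,-0.3,0,0,0,-1],[0,-0.13,-0.65,0,0,0,-1],[0,-0.1,-0.8,0,0,0,-1],[0,0.2,-0.9,0,0,0,-1],[0.1,0.5,-0.9,0,0,0,-1],[0.1,0.5,-0.9,0,0,0,-1],[0.1,0.5,-0.9,0,0,0,-1],[0.1,0.5,-0.9,0,0,0,-1],[0.1,0.5,-0.9,0,0,0,-1]],
  ],
)

```text
clock: 22.8
position: [530.9, 228.2, 345.1]
ee_rot: [-0.052, 0.994, -0.1, 0.005]
contact_force: [-0.6, 0.7, -0.1]
gripper_width: 0.1
```

Run:
```python
from ov import *
D=[601,63,.103]; d=[476.7,50.1,.103,0]
s=arm.read_state(); print(s['clock'],s['position'],s['contact_force'])
p=arm.get_image('scene'); over(p,'os19.png',(260,180,430,320),D,d,knob=4.712); save(p,'s19.png')
p=arm.get_image('top'); over(p,'ot19.png',(200,140,400,290),None,d)
```

```text
22.8 [530.9396806  228.17601703 345.13634011] [-0.62686476  0.68678497 -0.12743228]
```

View pics/os19.png

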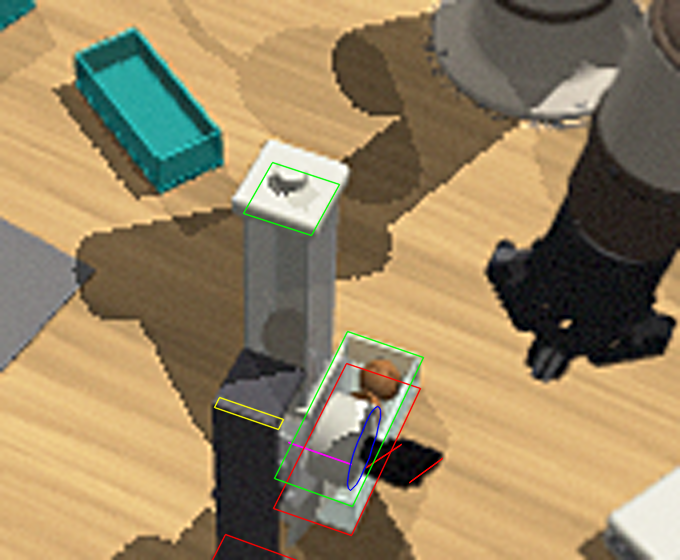

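View pics/ot19.png

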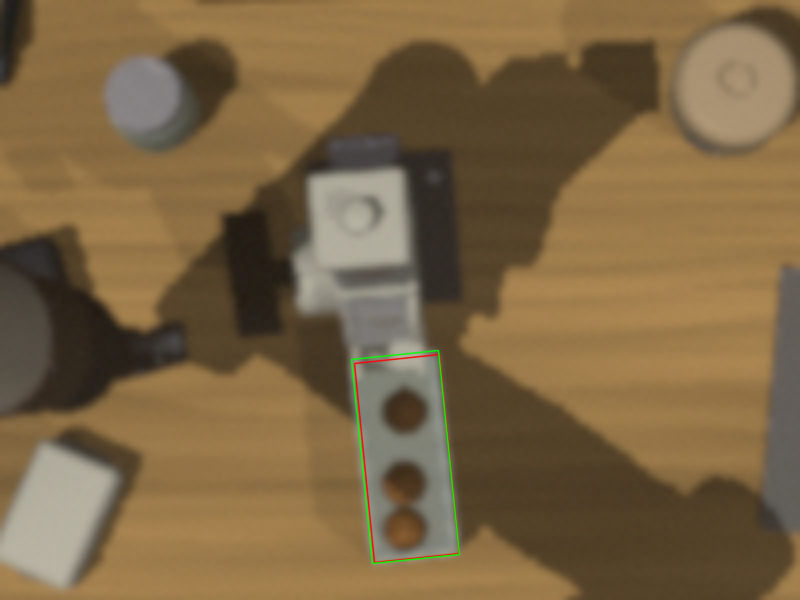

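View pics/s19.png

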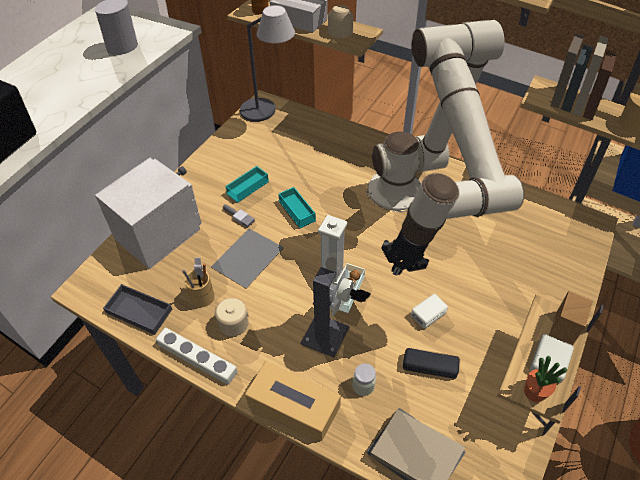

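Three nuts are in the dish and the knob is at rest 3. I'll wait a second so the third nut settles, then check that nothing moves.

Request:
apply_moves(
  increments=[
    [[0,0.05,0,0,0,0,-1],[0,0.05,0,0,0,0,-1],[0,0.05,0,0,0,0,-1],[0,0.05,0,0,0,0,-1],[0,0.05,0,0,0,0,-1],[0,0.05,0,0,0,0,-1],[0,0.05,0,0,0,0,-1],[0,0.05,0,0,0,0,-1],[0,0.05,0,0,0,0,-1],[0,0.05,0,0,0,0,-1]],
  ],
)

```text
clock: 23.9
position: [530.2, 233.7, 343.7]
ee_rot: [-0.052, 0.994, -0.1, 0.005]
contact_force: [-0.4, -0.1, 1.1]
gripper_width: -0.2
```

Run:
```python
from ov import *
a=arm.get_image('top'); arm.get_image('scene'); arm.get_image('scene'); arm.get_image('scene'); b=arm.get_image('top')
over(b,'ot20.png',(200,140,400,290),None,[476.7,50.1,.103,0])
print('diff dish area',np.abs(a['img'][225:285,285:318].astype(int)-b['img'][225:285,285:318]).mean(), arm.read_state()['contact_force'])
```

```text
diff dish area 0.8095959595959596 [-0.99591623  0.29199999 -0.9610952 ]
```

View pics/ot20.png

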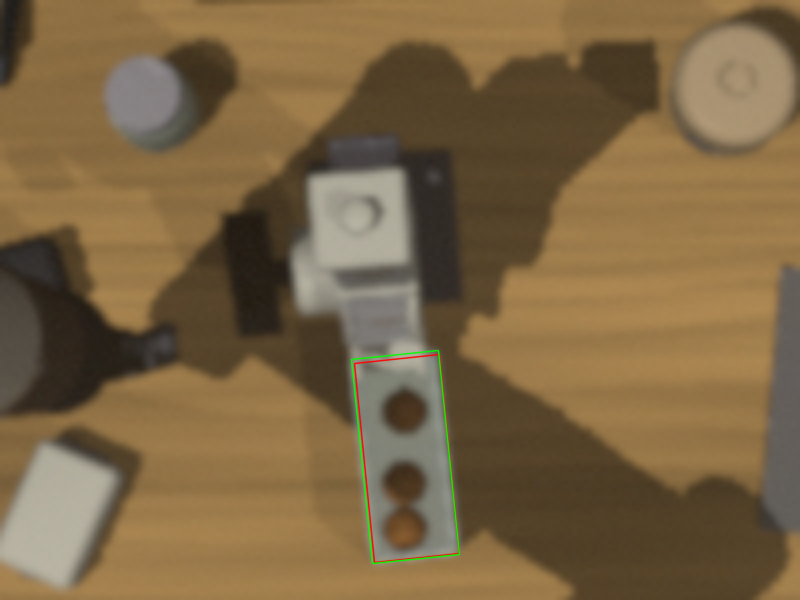

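Three nuts lie at rest at the same pixels as a second ago (crop 405,410; 405,482; 405,528). I'll hand it in.

```bash
python3 -c "
from bench import arm
print(arm.job_done())"
```

```text
the job is handed in; nothing more can be done
None
```

The job is handed in: the glass dish stands under the spout and holds three walnuts, and the knob rests in its third click. The job was handed in about 24 s into the 72 s allowed.

- **Dish:** I gripped it across its width, carried it low under the lip and set it down about 125 mm out, in line with the chute.
- **Knob:** I turned it with shut fingertips: a press down on the upper spout-side end, a sweep of the upper end toward the spout, then a second press down. I let go each time once the detent took over.

**Last checks:**
- In the top view the dish lies on the target outline.
- Three nuts were in the dish, at the same place in pictures one second apart.
- The blade matches the 4.71 rad overlay in the scene view.
- The magazine column dropped one nut at a time, and no fourth nut is in view outside.
- The other things on the shelf stand where they were, judged by eye.
- The arm stood clear of everything, with about 1 N on the wrist.

**What did not go cleanly:**
- During the sweep the fingertip stuck to the blade and was lifted about 11 mm, at about 15 N. I mended this by following the arc.
- The wrong-reading network marks, mostly the two turquoise look-alikes and one bad spout mark, I set aside by checking them against the pictures.

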